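Put a carton back into a tight shelf row

ROBOT

A 7-joint arm with a two-finger parallel gripper is mounted at the origin on the work surface. World frame = base frame: x ahead of the robot, y to its left, z up, the work surface at z = 0. Lengths are in mm, angles in rad, forces in N, time in s.
With the tool pointing down it reaches from about 350 to 900 mm from the base axis. Payload 8.1 kg.
Tool frame: the origin (TCP) lies at the very end of the fingers, on their centre line; the grasp point (between the pads) lies 19 mm behind it; z points along the fingers, y is the line along which they close (so a half turn about z gives the same grasp; the last joint's range is limited). The gripper opens to 85 mm and grips with 20 to 120 N. Pads are 22 mm wide; open, the fingers measure 114 mm over their backs; the gripper's body (76 mm by 85 mm) begins 54 mm behind the grasp point. The pads swing forward as they close: fully open they stand 13 mm farther back than shut.
Start: joints at [1.176, 0.434, 0.025, 1.573, -0.012, 1.134, -0.075], TCP at [179.774, -598.601, 231.323] pointing down, gripper open.
Joint ranges: [-2.62, 2.62], [-0.44, 2.09], [-1.27, 1.32], [0.08, 2.57], [-1.32, 4.46], [0.12, 2], [-2.74, 2.74]. Speed limits (rad/s): [2.22, 2.22, 3.01, 3.01, 3.14, 3.14, 3.14].

INTERFACE

Orientations are given as a 3x3 rotation matrix whose columns are the frame's x, y, z axes.
In Python, from cell import state, read_camera, close_job, find_in gives the robot as it stands. The module is installed in compiled form; this text tells all that it offers.
- The arm moves only by the shell command python3 -m handwheel 'ROWS' [FORCE]. ROWS is JSON, a list of rows, each a list of 7 numbers: the shift along the tool's x, y, z in cm, then the turn, a rotation vector about the tool's x, y, z in rad, then the closure in counts, from 0 (fully open) to 255 (shut). A call has 1 to 5 rows; each row shifts and turns the commanded pose from where the row before left it, along the tool's axes as they then stand; what a row does not reach is not made up. A row lasts 1/8 s, in which the tool goes at most 62.5 mm and 10.7 degrees, less where a joint would pass 70% of its speed; a pose out of reach is approached as far as the arm can. A call is refused whole if a number of a shift passes 6.25 or a number of a turn 0.188, either way. A call with a gripper value outside its range is refused whole. The fingers move at their own pace and stop on an object; FORCE is the grip in N (left out, the last holds). Time passes only in rows, so rows that do not move let the fingers close. It gives the time, the measured TCP pose, the force, the opening and the grip force at its end, in the units of the state.
- state(): the state, without advancing time (a new reading comes with each control period).
- read_camera(name): name is "scene" or "top" or "wrist"; returns a dict with "img" (400x640x3 uint8, blue, green, red), "range_z" (400x640 float32, mm along the optical axis (not along the pixel's ray), 0 where there is no reading), "fx", "fy", "cx", "cy" (pixels), "extrinsics" (4x4, takes a point from camera to world coordinates). Camera axes: x right, y up, looking along -z (the intrinsics and any distortion apply to the point x, -y, -z); pixel columns grow to the right and rows downward; lengths in mm; the calibration is good to about 2 mm. A picture is of the moment at which its call begins.
- close_job(): hands the job in; it is judged then, once.
Trained networks look in a picture, given as the dict that the camera call returned (one of the last four; its "shot" number tells which), for a name from the list of things; names that differ only in an ending like _2 or _b are one class to them, and where a whole thing is asked for, a point or a joint stands for the part that bears it (a point fixed in the world has none). Each returns a list of dicts, best first, with "confidence" (0 to 1); they miss things now and then, are a little off and sometimes report something else, mostly with a low value. They report only what shows in the picture. A call takes as long as a camera call. They do not tell look-alikes from the thing itself.
- find_in(picture, target): "xyz" ([x, y, z] in mm, in world coordinates, good to about 4 mm: the middle of the surface that is visible of it).
The state is a dict: "time_s": time; "joints": joint angles; "joint_velocities": joint speeds; "joint_torque": joint torques, N m; "ee_pos": TCP position; "tool_rot": TCP orientation; "contact_force": force on the tool from outside, world axes, zero at the start; "ft_torque": the same for the moment, N m; "grip_width": opening from 0.0 (shut) to 1.0 (fully open); "finger_force": force on a finger pad.
Only numpy, scipy, OpenCV 4.12 (cv2) and the standard library are available. Lean on these libraries where they do the work, as an engineer would, in place of code of your own. Each camera call takes 0.05 s, during which the arm holds its last target. There are 200 camera calls.

TASK

A carton has been left out of the row on the small green shelf. First nudge apart the cartons beside the narrow gap in the middle of the row, without crushing or toppling them, until the gap is wider than the loose carton; only then slide that carton in upright from the front, label end towards the robot, and push it home against the rear stop. Leave the whole row standing upright, square and in line on the lower deck, and leave the bottle, tape roll and valve body alone.

Things in the scene. Friction and masses are not known exactly. Their poses are not given: they have to be found in the camera images.
- bay_mid (a point): Green steel shelf bay, fixed; point on the top face of its lower deck (20 mm above the table), mid-way between its end plates and under the centre of a carton fully home. x to the rear, y left, z up. Deck starts at x = -115 mm; rear stop face at x = +55 mm, 30 mm high; fronts of cartons at home at x = -55 mm. End plates: inner faces at y = +/-134 mm, 60 mm high, x = -55 to 63 mm.
- beam_mid (a point): Middle of the upper shelf's front beam, which overhangs the row: 12 mm thick in x, 300 mm long in y, 30 mm high, underside 150 mm above the lower deck, 29 mm behind the fronts of cartons at home; a wire shelf goes on behind it and posts hold its ends. It keeps an upright gripper out of the gap: lean it 30 to 45 degrees, fingers pointing down and to the rear.
- loose_mid (a point): Plain rigid cardboard carton, 56 mm wide (y), 110 mm deep (x), 60 mm high, about 0.3 kg; blank label on its front (-x) end. Site at its centre; x to its rear, y to its left, z up. The one to put in; on the table, left or right of the shelf. All five cartons in the row leave 12 mm spare.
- left_in_mid (a point): Plain rigid cardboard carton, 50 mm wide (y), 110 mm deep (x), 60 mm high, about 0.3 kg; blank label on its front (-x) end. Site at its centre; x to its rear, y to its left, z up. Loose on the lower deck, left (+y) of the gap, 0 to 15 mm off the rear stop; slides sideways at some 2 to 6 N (the pair on one side: up to 15 N) if pushed no higher than half-way. Gap at first 38 to 42 mm.
- right_in_mid (a point): Plain rigid cardboard carton, 50 mm wide (y), 110 mm deep (x), 58 mm high, about 0.3 kg; blank label on its front (-x) end. Site at its centre; x to its rear, y to its left, z up. Loose on the lower deck, right (-y) of the gap, 0 to 15 mm off the rear stop; slides sideways at some 2 to 6 N (the pair on one side: up to 15 N) if pushed no higher than half-way.
- left_out_mid (a point): Plain rigid cardboard carton, 50 mm wide (y), 110 mm deep (x), 58 mm high, about 0.3 kg; blank label on its front (-x) end. Site at its centre; x to its rear, y to its left, z up. Loose on the lower deck, leftmost in the row, 7 to 21 mm of room in all on its side, 0 to 15 mm off the rear stop; slides sideways at some 2 to 6 N (the pair on one side: up to 15 N) if pushed no higher than half-way.
- right_out_mid (a point): Plain rigid cardboard carton, 50 mm wide (y), 110 mm deep (x), 63 mm high, about 0.3 kg; blank label on its front (-x) end. Site at its centre; x to its rear, y to its left, z up. Loose on the lower deck, rightmost in the row, 5 to 23 mm of room in all on its side, 0 to 15 mm off the rear stop; slides sideways at some 2 to 6 N (the pair on one side: up to 15 N) if pushed no higher than half-way.
- oil_mid (a point): Bystander: grey plastic bottle, 60 mm in diameter, 150 mm high, standing on the table on the side of the shelf away from the loose carton. Site on its axis half-way up.
- tape_mid (a point): Bystander: roll of tape lying flat on the table, 100 mm in diameter, 48 mm high. Site at its centre, half-way up.
- valve_mid (a point): Bystander: dark steel valve body, 70 mm in diameter, 80 mm high, on the table. Site on its axis half-way up.
Not all that is in view belongs to the job. Leave any blue or red look-alike of the part that bears loose_mid alone.

How it is judged (in metres and radians):
On the way:
1. the two neighbours are nudged apart to more than 56 mm clear (centres over 106 mm apart) while the loose carton is still wholly outside the row (horizontal distance between left_in_mid and right_in_mid above 0.106 m and horizontal distance between loose_mid and bay_mid above 0.112 m), for 0.2 s.
At the end, for the whole second after the job is handed in: Loose carton on the lower deck between its two neighbours, label to the front, within 8 mm of the rear stop, tilt under 0.08, yaw error under 0.1 rad; the other four on the deck, tilt under 0.1, yaw under 0.12 rad, no more than 22 mm off the stop (x of loose_mid in the frame of bay_mid between -0.008 and 0.008 m and z of loose_mid in the frame of bay_mid between 0.025 and 0.035 m and angle between loose_mid's own z axis and vertical below 0.08 rad and angle between the x axis of loose_mid and the x axis of bay_mid, either way round below 0.1 rad and y of left_in_mid in the frame of loose_mid between 0.045 and 0.07 m and y of right_in_mid in the frame of loose_mid between -0.07 and -0.045 m and angle between each of left_in_mid, left_out_mid, right_in_mid, right_out_mid's own z axis and vertical below 0.1 rad and x of left_in_mid in the frame of bay_mid between -0.022 and 0.01 m and z of each of left_in_mid, left_out_mid, right_in_mid, right_out_mid in the frame of bay_mid below 0.04 m and angle between the x axis of each of left_in_mid, left_out_mid, right_in_mid, right_out_mid and the x axis of bay_mid, either way round below 0.12 rad and x of left_out_mid in the frame of bay_mid between -0.022 and 0.01 m and x of right_in_mid in the frame of bay_mid between -0.022 and 0.01 m and x of right_out_mid in the frame of bay_mid between -0.022 and 0.01 m); the robot touches nothing.
It fails at once if a carton of the row tips over or is lifted out (angle between any of left_in_mid, left_out_mid, right_in_mid, right_out_mid's own z axis and vertical above 0.5 rad or z of any of left_in_mid, left_out_mid, right_in_mid, right_out_mid in the frame of bay_mid above 0.07 m).
It fails at once if the loose carton is tipped over (angle between loose_mid's own z axis and vertical above 0.8 rad).
It fails at once if the fingers crush a carton of the row (over 60 N) (contact force between the fingers and left_in above 60 N or contact force between the fingers and left_out above 60 N or contact force between the fingers and right_in above 60 N or contact force between the fingers and right_out above 60 N).
It fails at once if the oil bottle, tape roll or valve body is moved more than 30 mm or knocked over (distance of any of oil_mid, tape_mid, valve_mid from where it was at the start of the episode above 0.03 m or angle between any of oil_mid, tape_mid, valve_mid's own z axis and vertical above 0.4 rad).
It also fails if it takes over 59 s, if anything falls off the work surface, if the arm or the gripper's body presses on something with over 40 N, if the wrist force passes 120 N, or if a joint passes its speed limit or range.

## Working session

There is one attempt and no reset: what is moved stays moved. The work goes in short steps, Python scripts to look and compute and a shell command to move; the robot and the scene stay as the last step left them, time stands still between calls to the robot, and variables do not carry over. Pictures are saved under pics/ and viewed, at most 10 in all, crops included, and the job is handed in when it is done.

```bash
mkdir -p pics; cat > h.py <<'E'
import numpy as np, cv2
from cell import state, read_camera, find_in, close_job
N=["bay_mid","beam_mid","loose_mid","left_in_mid","right_in_mid","left_out_mid","right_out_mid","oil_mid","tape_mid","valve_mid"]
def cloud(p):
    d=p["range_z"]; v,u=np.mgrid[0:400,0:640]
    c=np.stack([(u-p["cx"])/p["fx"]*d,-(v-p["cy"])/p["fy"]*d,-d,np.ones_like(d)],-1)
    w=c@np.array(p["extrinsics"]).T
    w[d==0]=np.nan
    return w[...,:3]
def pix(p,x):
    c=np.linalg.inv(np.array(p["extrinsics"]))@np.append(x,1)
    return np.round([p["cx"]+p["fx"]*c[0]/-c[2],p["cy"]-p["fy"]*c[1]/-c[2]],0)
E
python3 - <<'E'
from h import *
np.set_printoptions(precision=1,suppress=True)
ims=[]
for n in ["scene","top"]:
    p=read_camera(n); ims.append(p["img"]); print(n,p.keys(),np.array(p["extrinsics"])[:3,3])
    np.save(n+"_cl.npy",cloud(p)); cv2.imwrite(n+".png",p["img"])
    for t in N:
        for r in find_in(p,t)[:3]: print(t,round(r["confidence"],2),np.array(r["xyz"]),pix(p,r["xyz"]))
    cv2.imwrite(f"pics/{n}0.png",p["img"])
print(state())
E
```

```text
scene dict_keys(['img', 'range_z', 'fx', 'fy', 'cx', 'cy', 'extrinsics', 'shot']) [597.7 577.3 956.6]
bay_mid 0.63 [691.9  55.4  87.1] [269. 235.]
beam_mid 0.66 [690.2  52.9  94. ] [269. 233.]
beam_mid 0.63 [454.9 355.6  99.3] [374. 347.]
loose_mid 0.73 [ 432.3 -274.    57.4] [352. 149.]
loose_mid 0.64 [ 436.1 -133.1   61.7] [356. 182.]
loose_mid 0.63 [ 419.7 -438.3   55.4] [351. 115.]
right_in_mid 0.78 [667.9 -23.5  86. ] [278. 210.]
left_out_mid 0.78 [690.5 108.5  78.3] [269. 255.]
right_out_mid 0.89 [664.1 -77.9  88.1] [280. 194.]
right_out_mid 0.32 [686.4 106.8  78.4] [271. 254.]
oil_mid 0.63 [457.3 354.1 102.9] [373. 346.]
tape_mid 0.76 [ 636.6 -328.4   38.9] [289. 143.]
valve_mid 0.59 [627.9 362.7  85.7] [295. 356.]
top dict_keys(['img', 'range_z', 'fx', 'fy', 'cx', 'cy', 'extrinsics', 'shot']) [ 490.8  -36.4 1207.3]
bay_mid 0.58 [680.3   7.7  79.7] [319. 164.]
bay_mid 0.45 [ 640.8 -339.3   45.8] [430. 182.]
beam_mid 0.91 [681.1   3.8  81.9] [320. 164.]
loose_mid 0.95 [ 426.6 -153.    62.5] [369. 249.]
loose_mid 0.91 [ 418.2 -446.2   56.9] [465. 255.]
loose_mid 0.72 [667.9 -38.
[... 193 characters left out ...]
 -82.4  85.4] [348. 173.]
oil_mid 0.57 [444.8 328.6 103.3] [208. 239.]
oil_mid 0.47 [653.3 -87.   87.5] [350. 173.]
tape_mid 0.76 [ 637.4 -337.2   44.2] [429. 183.]
valve_mid 0.66 [626.8 346.   79.5] [208. 178.]
{'time_s': 1.1, 'joints': array([ 1.2,  0.4,  0. ,  1.6, -0. ,  1.1, -0.1]), 'joint_velocities': array([ 0., -0.,  0.,  0., -0.,  0., -0.]), 'joint_torque': array([ -0. , -67. ,   1. , -31.7,   0. ,   0. ,   0. ]), 'ee_pos': array([ 179.8, -598.6,  231.3]), 'tool_rot': array([[ 1. ,  0.3,  0. ],
       [ 0.3, -1. , -0. ],
       [ 0. ,  0. , -1. ]]), 'contact_force': array([0.7, 0.1, 0.1]), 'ft_torque': array([-0. ,  0. , -0.1]), 'finger_force': 0.0, 'grip_width': 0.9977361532835733}
```

View pics/scene0.png

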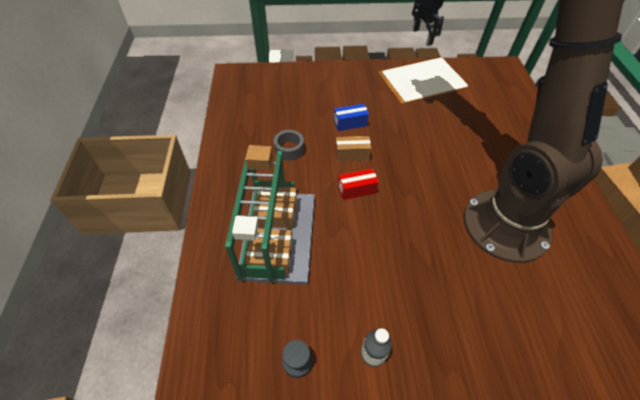

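View pics/top0.png

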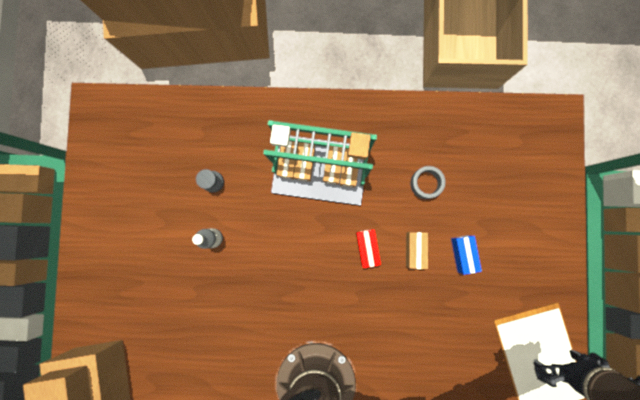

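Top view: three look-alikes, red (369,249), plain cardboard (418,250), blue (467,255). The plain one at (418,250) fits "plain cardboard", and I'll confirm it in an enlarged crop. The shelf is around (319,165), with the bottle at (207,239), valve at (209,181) and tape roll at (428,182).

```bash
python3 - <<'E'
from h import *
np.set_printoptions(precision=1,suppress=True)
s=cv2.imread("scene.png"); t=cv2.imread("top.png")
a=cv2.resize(s[100:200,290:423],(800,600),interpolation=2)[::2,::2]
b=cv2.resize(t[220:280,340:500],(400,300)[::1],interpolation=2)
b=cv2.resize(t[225:285,378:458],(400,300),interpolation=2)
c=cv2.resize(t[115:210,262:382],(400,300),interpolation=2)
d=cv2.resize(s[150:285,225:320],(400,300),interpolation=2)
cv2.imwrite("pics/m1.png",np.vstack([np.hstack([a,b]),np.hstack([c,d])]))
cl=np.load("top_cl.npy")
R=cl[228:275,400:437]; hsv=cv2.cvtColor(t,cv2.COLOR_BGR2HSV)
m=(R[...,2]>45)&(R[...,2]<80); P=R[m]
r=cv2.minAreaRect(P[:,:2].astype(np.float32)); print("loose rect",r,np.median(P[:,2]),len(P), cv2.boxPoints(r))
# deck
D=cl[150:212,262:382].reshape(-1,3); q=(D[:,2]>12)&(D[:,2]<28); Q=D[q]; r=cv2.minAreaRect(Q[:,:2].astype(np.float32)); print("deck",r,cv2.boxPoints(r),np.median(Q[:,2]))
E
```

```text
loose rect ((428.30413818359375, -302.3168640136719), (109.12486267089844, 55.81607437133789), 0.934573769569397) 59.69663659407627 682 [[ 373.3 -275.3]
 [ 374.2 -331.1]
 [ 483.3 -329.3]
 [ 482.4 -273.5]]
deck ((663.008544921875, 5.1614837646484375), (294.045654296875, 170.63487243652344), 84.35677337646484) [[ 563.6 -132.8]
 [ 733.5 -149.5]
 [ 762.4  143.1]
 [ 592.6  159.9]] 19.819468391071155
```

View pics/m1.png

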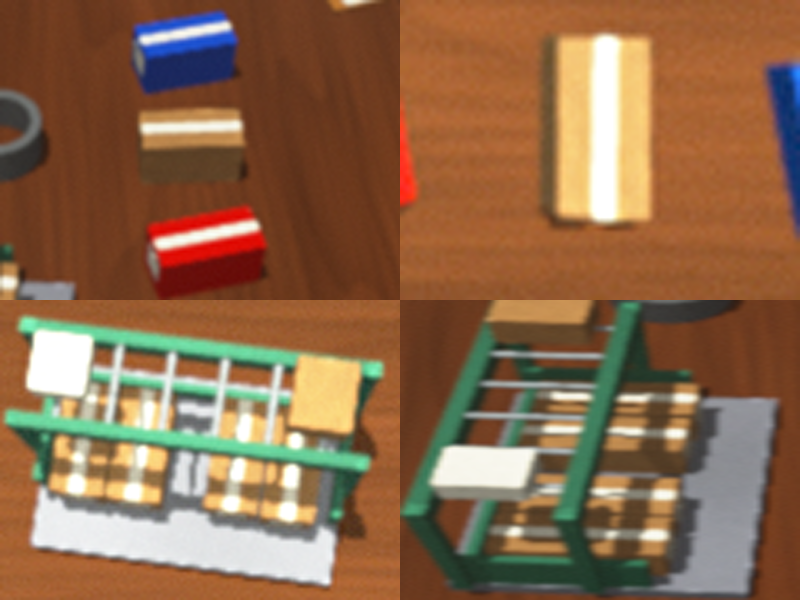

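The montage confirms it: the plain cardboard carton between the blue one (above) and the red one (below) is the loose carton. The shelf row shows two pairs with a gap in the middle. Next I work out the row positions in the bay frame.

```bash
cat >> h.py <<'E'
YAW=np.radians(-5.64); X=np.array([np.cos(YAW),np.sin(YAW),0]); Y=np.array([-X[1],X[0],0]); Z=np.array([0,0,1.])
O=np.array([692.5,2.2,20.])
B=np.stack([X,Y,Z],1)
def tobay(w): return (w-O)@B
def lean(deg): # tool z down+rear, y along -bay y (tool x to the rear-up)
    a=np.radians(deg); z=np.sin(a)*X-np.cos(a)*Z; y=-Y; return np.stack([np.cross(y,z),y,z],1)
def delta(pos,R):
    from scipy.spatial.transform import Rotation as Ro
    s=state(); T=np.array(s["tool_rot"]); d=T.T@(np.array(pos)-s["ee_pos"])/10
    rv=Ro.from_matrix(T.T@R).as_rotvec()
    print("now",np.round(s["ee_pos"],1),"shift cm(tool now)",np.round(d,2),"rotvec",np.round(rv,3),"|",np.round(T,3).tolist())
def plan(pos,R,n):
    """n equal rows: straight line with constant body rotation; shift of row k in the then-current tool frame"""
    from scipy.spatial.transform import Rotation as Ro
    s=state(); T=np.array(s["tool_rot"]); rv=Ro.from_matrix(T.T@R).as_rotvec()/n; st=(np.array(pos)-s["ee_pos"])/n/10
    for k in range(n):
        print(np.round(T.T@st,2).tolist(),np.round(rv,3).tolist()); T=T@Ro.from_rotvec(rv).as_matrix()
E
python3 - <<'E'
from h import *
np.set_printoptions(precision=1,suppress=True)
for n in ["top","scene"]:
    im=cv2.imread(n+".png").astype(int); b=tobay(np.load(n+"_cl.npy"))
    br=(im[...,2]-im[...,0]>25)|(im.min(-1)>120)
    x0,x1=(-70,-35)
    m=(b[...,0]>x0-20)&(b[...,0]<x1)&(abs(b[...,1])<140)&(b[...,2]>45)&(b[...,2]<72)
    p=b[m]; h,e=np.histogram(p[:,1],bins=np.arange(-140,141,4)); print(n,[(int(a),int(c)) for a,c in zip(e,h) ])
    for lo,hi in [(-134,-80),(-76,-22),(22,72),(75,130)]:
        q=p[(p[:,1]>lo)&(p[:,1]<hi)]; 
        if len(q): print(lo,hi,"xmin",np.percentile(q[:,0],[2,5]),"y",q[:,1].min(),q[:,1].max(),"z",np.median(q[:,2]))
    f=(abs(b[...,0])<100)&(b[...,2]>140)&(b[...,2]<190)&(abs(b[...,1])<150)
    q=b[f]; print("beam-ish top z",np.percentile(q[:,2],[5,50,95]), q[:,0].min())
    m=(abs(b[...,1])<160)&(b[...,2]>174)&(b[...,2]<186)&(b[...,0]<10); print("beam x", np.percentile(b[m][:,0],[5,50,95]),np.percentile(b[m][:,1],[1,99]))
s=state(); R=lean(38)
plan(O+X*-220+Z*260,R,12)
E
```

```text
top [(-140, 8), (-136, 10), (-132, 3), (-128, 0), (-124, 0), (-120, 0), (-116, 12), (-112, 13), (-108, 12), (-104, 15), (-100, 13), (-96, 15), (-92, 12), (-88, 13), (-84, 13), (-80, 14), (-76, 13), (-72, 13), (-68, 7), (-64, 9), (-60, 12), (-56, 11), (-52, 13), (-48, 11), (-44, 12), (-40, 12), (-36, 11), (-32, 12), (-28, 11), (-24, 13), (-20, 10), (-16, 7), (-12, 0), (-8, 0), (-4, 0), (0, 0), (4, 0), (8, 0), (12, 0), (16, 0), (20, 0), (24, 7), (28, 13), (32, 10), (36, 13), (40, 14), (44, 13), (48, 11), (52, 13), (56, 10), (60, 13), (64, 11), (68, 14), (72, 12), (76, 8), (80, 12), (84, 14), (88, 11), (92, 13), (96, 13), (100, 11), (104, 12), (108, 11), (112, 14), (116, 11), (120, 12), (124, 12), (128, 2), (132, 0), (136, 12)]
-134 -80 xmin [-63.5 -63.2] y -133.01566213157318 -80.02042525594838 z 62.689277944846935
-76 -22 xmin [-61.9 -60.3] y -75.81588990767011 -22.35146103153214 z 59.124591272407315
22 72 xmin [-62.4 -62. ] y 26.32792828938664 71.48944091398259 z 60.11364761810023
75 130 xmin [-62.  -61.5] y 75.56799914816162 128.57269662263136 z 58.00139793774531
beam-ish top z [155
[... 1077 characters left out ...]
75 130 xmin [-60.4 -59.9] y 75.15507676123926 129.93082669390392 z 58.77701510180901
beam-ish top z [156.9 180.1 184.1] -25.361544862898477
beam x [-712.   -19.8    3. ] [-137.7  151.5]
[3.84, -4.26, -0.41] [-0.011, 0.055, 0.031]
[3.72, -4.38, -0.25] [-0.011, 0.055, 0.031]
[3.59, -4.49, -0.09] [-0.011, 0.055, 0.031]
[3.45, -4.6, 0.05] [-0.011, 0.055, 0.031]
[3.3, -4.71, 0.18] [-0.011, 0.055, 0.031]
[3.13, -4.81, 0.31] [-0.011, 0.055, 0.031]
[2.96, -4.91, 0.42] [-0.011, 0.055, 0.031]
[2.78, -5.01, 0.52] [-0.011, 0.055, 0.031]
[2.59, -5.1, 0.62] [-0.011, 0.055, 0.031]
[2.39, -5.18, 0.7] [-0.011, 0.055, 0.031]
[2.19, -5.26, 0.77] [-0.011, 0.055, 0.031]
[1.98, -5.33, 0.82] [-0.011, 0.055, 0.031]
```

```bash
python3 -m handwheel '[[3.8,-4.3,-0.4,-0.011,0.055,0.031,0],[3.7,-4.4,-0.25,-0.011,0.055,0.031,0],[3.6,-4.5,-0.1,-0.011,0.055,0.031,0],[3.45,-4.6,0.05,-0.011,0.055,0.031,0],[0,0,0,0,0,0,0]]'; python3 - <<'E'
from h import *
p=read_camera("wrist"); cv2.imwrite("pics/w1.png",p["img"]); np.save("w1.npy",cloud(p)); print(p["extrinsics"])
for r in find_in(p,"loose_mid"): print(r, pix(p,r["xyz"]))
plan(O+X*-200+Y*2+Z*230,lean(38),9)
E
```

```text
time_s: 1.72
ee_pos: [277.9, -386.8, 248.0]
tool_rot: [[0.96, 0.167, 0.223], [0.169, -0.986, 0.009], [0.221, 0.029, -0.975]]
contact_force: [-0.8, 0.1, -0.2]
grip_width: 0.998
finger_force: 0.0
[[ 1.67470841e-01  9.85104253e-01  3.90272672e-02  3.10422481e+02]
 [-9.85485388e-01  1.66157385e-01  3.47889992e-02 -3.76979288e+02]
 [ 2.77861224e-02 -4.42869445e-02  9.98632364e-01  4.02461938e+02]
 [ 0.00000000e+00  0.00000000e+00  0.00000000e+00  1.00000000e+00]]
{'xyz': [422.9, -307.1, 61.2], 'confidence': 0.75} [259.  68.]
{'xyz': [417.6, -161.7, 60.1], 'confidence': 0.65} [123.  49.]
{'xyz': [413.7, -452.9, 58.7], 'confidence': 0.61} [389. 101.]
[3.09, -4.15, 0.54] [-0.009, 0.048, 0.028]
[2.94, -4.24, 0.65] [-0.009, 0.048, 0.028]
[2.79, -4.33, 0.75] [-0.009, 0.048, 0.028]
[2.62, -4.41, 0.83] [-0.009, 0.048, 0.028]
[2.46, -4.49, 0.92] [-0.009, 0.048, 0.028]
[2.28, -4.56, 0.99] [-0.009, 0.048, 0.028]
[2.11, -4.64, 1.05] [-0.009, 0.048, 0.028]
[1.92, -4.7, 1.1] [-0.009, 0.048, 0.028]
[1.73, -4.76, 1.15] [-0.009, 0.048, 0.028]
```

View pics/w1.png

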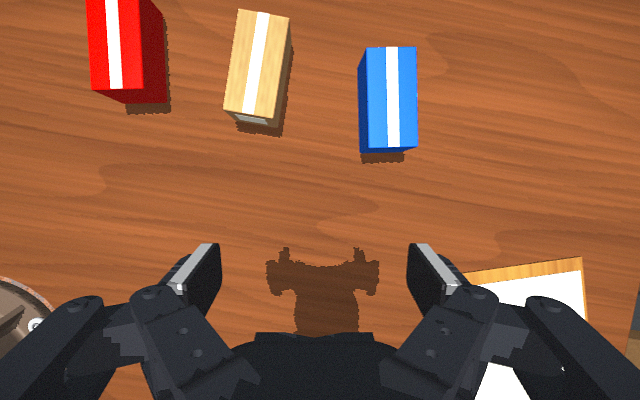

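The wrist view shows the plain carton at (259,68) between the red (123,49) and blue (389,101) ones. Its grey label is visible on the near end at (252,118), so it already faces the robot. On to the shelf.

```bash
python3 -m handwheel '[[3.1,-4.15,0.55,-0.009,0.048,0.028,200],[2.95,-4.25,0.65,-0.009,0.048,0.028,255],[2.8,-4.35,0.75,-0.009,0.048,0.028,255],[2.6,-4.4,0.85,-0.009,0.048,0.028,255],[2.45,-4.5,0.9,-0.009,0.048,0.028,255]]' 25 >/dev/null; python3 -m handwheel '[[2.3,-4.55,1.0,-0.009,0.048,0.028,255],[2.1,-4.65,1.05,-0.009,0.048,0.028,255],[1.9,-4.7,1.1,-0.009,0.048,0.028,255],[1.75,-4.75,1.15,-0.009,0.048,0.028,255],[0,0,0,0,0,0,255]]'; python3 - <<'E'
from h import *
np.set_printoptions(precision=1,suppress=True)
p=read_camera("wrist"); cv2.imwrite("pics/w2.png",p["img"]); c=cloud(p); np.save("w2.npy",c)
for t in ["left_in_mid","right_in_mid","left_out_mid","right_out_mid"]:
    for r in find_in(p,t)[:2]: print(t,round(r["confidence"],2),tobay(np.array(r["xyz"])),pix(p,r["xyz"]))
delta(O+X*-200+Y*2+Z*230,lean(38))
b=tobay(c).reshape(-1,3)
q=b[(b[:,2]>-6)&(b[:,2]<6)&(abs(b[:,1])<170)&(b[:,0]<-30)&(b[:,0]>-140)]
print("deck z",np.median(q[:,2]),"xmin",np.percentile(q[:,0],1))
for lo,hi in [(-100,-60),(-20,20),(60,100)]:
    k=q[(q[:,1]>lo)&(q[:,1]<hi)]; print(lo,np.percentile(k[:,0],[0.5,2]) if len(k) else 0)
k=q[q[:,0]<-70]; print("deck y",np.percentile(k[:,1],[.3,1,99,99.7]))
for z0,z1 in [(15,30),(30,45)]:
  for lo,hi in [(-120,-70),(-62,-18),(28,70),(82,126)]:
    k=b[(b[:,2]>z0)&(b[:,2]<z1)&(b[:,1]>lo)&(b[:,1]<hi)&(abs(b[:,0]+60)<25)]
    print(z0,lo,len(k),"front x", np.median(k[:,0]) if len(k) else 0, np.polyfit(k[:,1],k[:,0],1) if len(k)>9 else 0)
k=b[(b[:,2]>8)&(b[:,2]<50)&(b[:,0]>-75)&(b[:,0]<-45)]
h,e=np.histogram(k[:,1],bins=np.arange(-150,151,2)); print([(int(a),int(n)) for a,n in zip(e,h)])
E
```

```text
time_s: 3.08
ee_pos: [470.2, -23.9, 246.4]
tool_rot: [[0.822, -0.08, 0.564], [-0.054, -0.997, -0.063], [0.567, 0.021, -0.823]]
contact_force: [-1.0, -0.4, 0.5]
grip_width: 0.0
finger_force: 0.0
left_in_mid 0.73 [-23.7  49.5  59.7] [234. 109.]
left_in_mid 0.48 [-273.7  287.7   -4.8] [ 13. 325.]
right_in_mid 0.88 [-23.5 -36.4  58.2] [305. 112.]
right_in_mid 0.5 [ -24.8 -340.7   15.9] [529. 137.]
left_out_mid 0.79 [-25.3 102.7  59. ] [190. 109.]
right_out_mid 0.83 [-26.2 -92.9  63.1] [351. 113.]
now [469.1 -25.4 246. ] shift cm(tool now) [ 2.  -5.1  0.7] rotvec [0.  0.1 0. ] | [[0.822, -0.083, 0.563], [-0.056, -0.996, -0.064], [0.566, 0.021, -0.824]]
deck z 0.490840340428889 xmin -114.54358874701053
-100 [-114.9 -114.7]
-20 [-114.  -113.6]
60 [-113.1 -112.9]
deck y [-138.3 -136.1  145.4  147.4]
15 -120 170 front x -63.59326791935406 [  0.  -62.9]
15 -62 169 front x -60.62947946957505 [  0.  -60.3]
15 28 197 front x -62.21097692852803 [ -0.2 -51.1]
15 82 182 front x -61.92786172051837 [  0.  -62.4]
30 -120 197 front x -63.60589377321481 [  0.  -63.1]
30 -62 203 front x -60.68467309756505
[... 992 characters left out ...]
 (12, 0), (14, 0), (16, 0), (18, 0), (20, 0), (22, 0), (24, 0), (26, 7), (28, 99), (30, 22), (32, 28), (34, 23), (36, 24), (38, 27), (40, 22), (42, 26), (44, 27), (46, 23), (48, 23), (50, 27), (52, 23), (54, 23), (56, 26), (58, 24), (60, 22), (62, 27), (64, 26), (66, 23), (68, 23), (70, 21), (72, 26), (74, 26), (76, 15), (78, 0), (80, 56), (82, 29), (84, 24), (86, 23), (88, 24), (90, 26), (92, 25), (94, 26), (96, 27), (98, 25), (100, 26), (102, 20), (104, 26), (106, 26), (108, 21), (110, 25), (112, 25), (114, 25), (116, 24), (118, 29), (120, 14), (122, 23), (124, 28), (126, 23), (128, 19), (130, 1), (132, 0), (134, 0), (136, 5), (138, 35), (140, 25), (142, 23), (144, 26), (146, 4), (148, 0)]
```

View pics/w2.png

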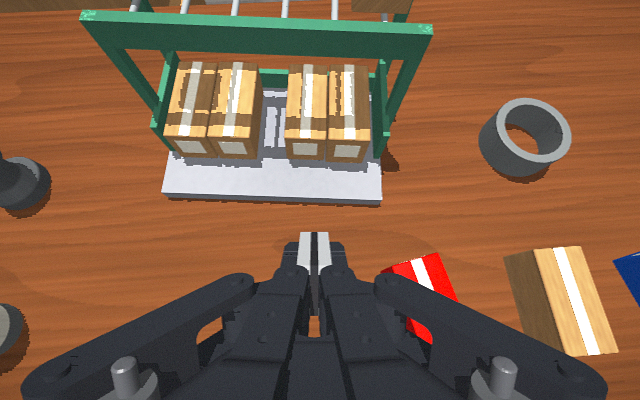

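The wrist view shows the row from the front with the gap at about (272,120). The hand is centred and shut, so I go to a staging point in front of the gap, leaned 37 degrees.

```bash
python3 - <<'E'
from h import *
R=lean(37); plan(O+X*-6+Y*6.5+Z*14-R[:,2]*150,R,4)
E
```

```text
[1.27, -1.4, 3.63] [0.002, 0.011, 0.006]
[1.22, -1.4, 3.65] [0.002, 0.011, 0.006]
[1.17, -1.4, 3.67] [0.002, 0.011, 0.006]
[1.12, -1.4, 3.68] [0.002, 0.011, 0.006]
```

```bash
python3 -m handwheel '[[1.27,-1.4,3.6,0.002,0.011,0.006,255],[1.2,-1.4,3.65,0.002,0.011,0.006,255],[1.15,-1.4,3.65,0.002,0.011,0.006,255],[1.1,-1.4,3.7,0.002,0.011,0.006,255],[0,0,0,0,0,0,255]]'; python3 - <<'E'
from h import *
R=lean(37); delta(O+X*-6+Y*6.5+Z*14,R)
p=read_camera("wrist"); cv2.imwrite("pics/w3.png",p["img"]); c=cloud(p); b=tobay(c).reshape(-1,3); np.save("w3.npy",b)
k=b[(b[:,2]>8)&(b[:,2]<52)&(b[:,0]>-75)&(b[:,0]<-45)]
h,e=np.histogram(k[:,1],bins=np.arange(-40,50,1)); print([(int(a),int(n)) for a,n in zip(e,h)])
t=tobay(np.array(state()["ee_pos"])); print(t, pix(p,state()["ee_pos"]))
E
```

```text
time_s: 3.95
ee_pos: [493.5, -20.4, 211.4]
tool_rot: [[0.836, -0.091, 0.541], [-0.069, -0.996, -0.061], [0.544, 0.014, -0.839]]
contact_force: [-0.7, 1.1, 0.3]
grip_width: -0.004
finger_force: 0.0
now [493.5 -20.4 211.4] shift cm(tool now) [ 6.34 -4.97 25.17] rotvec [0.007 0.07  0.014] | [[0.836, -0.091, 0.541], [-0.069, -0.996, -0.061], [0.544, 0.014, -0.839]]
[(-40, 16), (-39, 18), (-38, 18), (-37, 16), (-36, 18), (-35, 16), (-34, 13), (-33, 15), (-32, 16), (-31, 16), (-30, 15), (-29, 16), (-28, 14), (-27, 16), (-26, 17), (-25, 17), (-24, 16), (-23, 16), (-22, 14), (-21, 17), (-20, 14), (-19, 17), (-18, 16), (-17, 16), (-16, 15), (-15, 19), (-14, 12), (-13, 12), (-12, 1), (-11, 0), (-10, 0), (-9, 0), (-8, 0), (-7, 0), (-6, 0), (-5, 0), (-4, 0), (-3, 0), (-2, 0), (-1, 0), (0, 0), (1, 0), (2, 0), (3, 0), (4, 0), (5, 0), (6, 0), (7, 0), (8, 0), (9, 0), (10, 0), (11, 0), (12, 0), (13, 0), (14, 0), (15, 0), (16, 0), (17, 0), (18, 0), (19, 0), (20, 0), (21, 0), (22, 0), (23, 0), (24, 0), (25, 0), (26, 0), (27, 29), (28, 100), (29, 19), (30, 13), (31, 16), (32, 16), (33, 16), (34, 15), (35, 17), (36, 15), (37, 16), (38, 17), (39, 13), (40, 16), (41, 15), (42, 14), (43, 19), (44, 11), (45, 15), (46, 18), (47, 14), (48, 15)]
[-195.9886084   -42.37222126  191.6750811 ] [314. 249.]
```

View pics/w3.png

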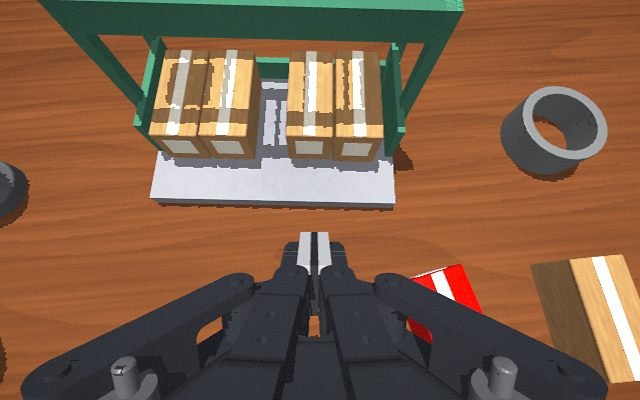

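The gap still stands at about (272,125), but the tool moved much less than I asked. Checking the joints.

```bash
python3 - <<'E'
from cell import state
s=state(); print(s["joints"].round(3),s["joint_velocities"].round(3),s["contact_force"],s["ft_torque"],s["joint_torque"].round(1))
E
python3 -m handwheel '[[0,-2,0,0,0,0,255],[0,-2,0,0,0,0,255],[0,0,0,0,0,0,255]]'; python3 -c "
from cell import state
s=state(); print(s['joints'].round(3),s['joint_velocities'].round(3))"
```

```text
[ 0.485  0.044 -0.669  2.349  0.751  0.271 -2.514] [ 0.095 -0.011 -0.074 -0.001 -0.002  0.002 -0.001] [-0.55541458  1.02910348 -0.14208688] [ 0.09410517  0.55227115 -0.02786712] [ -2.7 -25.3   0.8 -27.3   1.   -1.9  -0.3]
time_s: 4.38
ee_pos: [497.2, 18.8, 212.2]
tool_rot: [[0.835, -0.092, 0.542], [-0.069, -0.996, -0.062], [0.545, 0.014, -0.838]]
contact_force: [0.0, -0.2, 0.0]
grip_width: -0.002
finger_force: 0.0
[ 0.309  0.052 -0.627  2.339  0.871  0.337 -2.739] [ 0.047 -0.001  0.009  0.013 -0.016 -0.005 -0.018]
```

```bash
cat > lg.py <<'E'
from cell import state
import json
s=state(); d={k:[list(map(float,r)) if hasattr(r,'__len__') else float(r) for r in s[k]] for k in ("joints","ee_pos","tool_rot")}
open("log.jsonl","a").write(json.dumps(d)+"\n"); print([round(x,3) for x in d["joints"]],[round(x,1) for x in d["ee_pos"]],[round(r[2],2) for r in d["tool_rot"]],"F",s["contact_force"].round(1),"w",round(s["grip_width"],3),"t",s["time_s"])
E
python3 lg.py
python3 -m handwheel '[[3,0,-2,0,-0.14,0,255],[3,0,-3,0,-0.14,0,255],[0,0,0,0,0,0,255]]' >/dev/null; python3 lg.py
python3 -m handwheel '[[3,0,-3,0,-0.14,0,255],[3,0,-2,0,-0.14,0,255],[0,0,0,0,0,0,255]]' >/dev/null; python3 lg.py
python3 -m handwheel '[[5,0,-2,0,0,0,255],[5,0,-2,0,0,0,255],[0,0,0,0,0,0,255]]' >/dev/null; python3 lg.py
```

```text
[0.309, 0.052, -0.627, 2.339, 0.871, 0.337, -2.739] [497.2, 18.8, 212.2] [0.54, -0.06, -0.84] F [ 0.  -0.2  0. ] w -0.002 t 4.375
[0.398, 0.081, -0.655, 2.061, 0.37, 0.678, -2.186] [523.1, 3.6, 266.6] [0.39, -0.09, -0.92] F [ 0.4 -0.5 -0.7] w 0.0 t 4.75
[0.366, 0.263, -0.641, 1.635, 0.258, 1.203, -2.03] [563.0, -0.2, 330.2] [0.12, -0.06, -0.99] F [ 0.4 -0.3 -1.1] w 0.002 t 5.125
[0.291, 0.405, -0.611, 1.322, 0.321, 1.387, -2.008] [655.3, -8.8, 380.9] [0.12, -0.06, -0.99] F [-1.1  0.3  0.4] w 0.001 t 5.5
```

Now I fit a kinematic model from the logged poses to plan a feasible leaned posture.

```bash
cat > kin.py <<'E'
import numpy as np, json
from scipy.spatial.transform import Rotation as Ro
from scipy.optimize import least_squares
LO=np.array([-2.62,-.44,-1.27,.08,-1.32,.12,-2.74]); HI=np.array([2.62,2.09,1.32,2.57,4.46,2,2.74])
# p: 4 lengths, base angle, tool angle, signs via table
def rz(a): return Ro.from_euler('z',a).as_matrix()
def ry(a): return Ro.from_euler('y',a).as_matrix()
def fk(q,p,sg):
    d1,d3,d5,d7,b,t,a3,a4,a6,a7=p
    q=q*sg
    R=rz(q[0]+b); x=np.array([0,0,d1])
    R=R@ry(q[1])@rz(q[2]); x=x+R@[a3,0,d3]
    R=R@ry(q[3])@rz(q[4]); x=x+R@[a4,0,d5]
    R=R@ry(q[5])@rz(q[6]+t); x=x+R@[0,0,d7]
    # a6: offset before the last joint
    x=x+(R@rz(-q[6]-t))@[a6,0,0]
    return x,R
def load():
    D=[json.loads(l) for l in open("log.jsonl")]
    return [(np.array(d["joints"]),np.array(d["ee_pos"]),np.array(d["tool_rot"])) for d in D]
def fit():
    import itertools
    D=load(); best=None
    for s in itertools.product([1,-1],repeat=4):
      sg=np.array([s[0],1,s[1],1,s[2],1,s[3]])
      for b in (0,np.pi/2,-np.pi/2,np.pi):
        for t in (0,np.pi/2,-np.pi/2,np.pi):
          f=lambda p:np.concatenate([np.r_[fk(q,p,sg)[0]-x,300*(fk(q,p,sg)[1]-R).ravel()] for q,x,R in D])
          p0=np.array([350,450,450,300,b,t,0,0,0,0.])
          c=np.sum(f(p0)**2)
          if best is None or c<best[0]: best=(c,p0,sg,f)
    r=least_squares(best[3],best[1]); return r.x,best[2],np.abs(r.fun).max(),r.fun
if __name__=="__main__":
    p,sg,m,f=fit(); print(p.round(3),sg,m); np.savez("kin.npz",p=p,sg=sg)
E
python3 kin.py
```

```text
[ 2.47101e+02  6.40024e+02  4.32351e+02  4.22421e+02 -3.90000e-02
  1.53500e+00 -3.57970e+01  7.07300e+00  1.17400e+01  0.00000e+00] [-1  1 -1  1 -1  1 -1] 6.259302906794405
```

```bash
python3 - <<'E'
from kin import *
np.set_printoptions(precision=2,suppress=True)
p,sg,m,f=fit(); print(f.reshape(-1,12))
E
for i in 1; do
python3 -m handwheel '[[0,-4,-2,0.1,0,0.15,255],[0,-4,-2,0.1,0,0.15,255],[0,0,0,0,0,0,255],[0,0,0,0,0,0,255]]' >/dev/null; python3 lg.py
python3 -m handwheel '[[0,4,0,-0.1,0.1,-0.15,255],[0,4,0,-0.1,0.1,-0.15,255],[0,0,0,0,0,0,255],[0,0,0,0,0,0,255]]' >/dev/null; python3 lg.py
python3 -m handwheel '[[-4,4,0,-0.1,0.1,-0.15,255],[-4,4,0,-0.1,0,-0.15,255],[0,0,0,0,0,0,255],[0,0,0,0,0,0,255]]' >/dev/null; python3 lg.py
done
python3 kin.py
python3 - <<'E'
from kin import *
np.set_printoptions(precision=2,suppress=True)
p,sg,m,f=fit(); print(f.reshape(-1,12))
E
```

```text
[[ 4.23 -0.13  2.68  0.26 -2.48 -0.84  1.09  0.38 -6.26 -0.26  5.9  -0.  ]
 [-4.42  5.58 -3.43  0.24 -1.59 -1.09  0.15  0.41 -4.48 -0.51  4.28  0.  ]
 [-5.88  4.   -0.64 -0.03 -0.82 -0.68 -0.68  0.17 -1.36 -0.47  1.34 -0.  ]
 [ 5.09 -2.38  1.39 -0.02 -0.82 -0.7  -0.68  0.17 -1.37 -0.49  1.35 -0.  ]]
[0.277, 0.38, -0.615, 1.275, 0.14, 1.352, -2.277] [662.3, 70.0, 420.6] [0.17, 0.13, -0.98] F [ 0.8 -0.5 -1. ] w 0.001 t 6.0
[0.319, 0.253, -0.615, 1.481, 0.331, 1.206, -2.076] [637.0, -3.0, 410.9] [0.29, -0.09, -0.95] F [0.1 0.2 0.8] w -0.005 t 6.5
[0.405, 0.056, -0.619, 1.784, 0.46, 1.037, -1.866] [553.9, -75.0, 393.8] [0.36, -0.28, -0.89] F [0.6 0.6 0.4] w 0.002 t 7.0
[ 2.49266e+02  6.21669e+02  4.29345e+02  4.07446e+02 -4.70000e-02
  1.52700e+00 -2.28850e+01  2.97700e+00  1.53890e+01  0.00000e+00] [-1  1 -1  1 -1  1 -1] 8.561073516501096
[[ 5.23  0.58  1.88  0.33 -2.97 -1.04  1.35  0.48 -7.57 -0.34  7.15  0.  ]
 [-2.72  5.73 -2.86  0.3  -1.89 -1.34  0.21  0.5  -5.42 -0.63  5.19  0.  ]
 [-5.03  4.26  0.35 -0.03 -0.96 -0.83 -0.8   0.2  -1.64 -0.58  1.62 -0.  ]
 [ 1.88 -1.91  1.34 -0.02 -0.96 -0.85 -0.79  0.2  -1.65 -0.6   1.64 -0.  ]
 [ 5.82  7.04  0.46 -0.65 -0.77  1.77 -0.84  0.04 -2.38  2.41  1.39 -0.  ]
 [ 0.64 -0.29 -0.26  0.16 -1.41 -1.37 -0.3   0.44 -3.99 -0.66  3.9   0.  ]
 [-8.56 -1.04 -0.91  1.59 -0.99 -4.08 -0.68  1.43 -4.98 -4.24  4.29 -0.  ]]
```

```bash
cat >> log.jsonl <<'E'
{"joints":[1.176,0.434,0.025,1.573,-0.012,1.134,-0.075],"ee_pos":[179.774,-598.601,231.323],"tool_rot":[[0.956,0.292,0],[0.292,-0.956,0],[0,0,-1]]}
E
cat > kin2.py <<'E'
from kin import *
SG=np.array([-1,1,-1,1,-1,1,-1]); 
def frames(q,b=0.,t=np.pi/2):
    q=q*SG; F=[];R=np.eye(3)
    for i in range(7):
        R=R@(rz(q[i]+(b if i==0 else t if i==6 else 0)) if i%2==0 else ry(q[i])); F.append(R)
    return F
def J(q):
    F=frames(q); return np.hstack([np.eye(3),F[0],F[2],F[4],F[6]])
def fitlin():
    D=load(); A=np.vstack([J(q) for q,_,_ in D]); y=np.concatenate([x for _,x,_ in D])
    v0=np.array([0,0,300,0,0,0,0,0,450,0,0,450,0,0,300.]); lam=.03
    v=v0+np.linalg.solve(A.T@A+lam**2*np.eye(15),A.T@(y-A@v0)); return v,(A@v-y).reshape(-1,3),D
V=np.load("v.npy") if __import__("os").path.exists("v.npy") else None
def fk2(q): return J(q)@V, frames(q)[-1]
if __name__=="__main__":
    np.set_printoptions(precision=2,suppress=True)
    v,r,D=fitlin(); print(v.reshape(5,3),r); np.save("v.npy",v)
    print([np.abs(frames(q)[-1]-R).max().round(4) for q,_,R in D])
E
python3 kin2.py
```

```text
[[  4.5   -4.99 286.64]
 [ -5.54 -33.78 -13.36]
 [  2.7  -15.95 553.09]
 [  1.83  -3.87 428.93]
 [ -2.5   -1.55 359.93]] [[ 0.04 -0.07  0.18]
 [-0.06 -0.23 -0.31]
 [ 0.45  0.14  0.07]
 [-0.34  0.12  0.18]
 [ 0.01 -0.16 -0.  ]
 [-0.27  0.14 -0.12]
 [ 0.2   0.07 -0.03]
 [-0.03 -0.01  0.04]]
[np.float64(0.0), np.float64(0.0), np.float64(0.0), np.float64(0.0), np.float64(0.0), np.float64(0.0), np.float64(0.0), np.float64(0.0041)]
```

```bash
cat > ik.py <<'E'
from kin2 import *
from h import *
def ik(pos,R,n=60,seed=0,q0=None,w=0.02):
    rg=np.random.default_rng(seed); S=[]
    for i in range(n):
        a=LO+(HI-LO)*rg.random(7) if q0 is None or i else q0
        def f(q):
            x,Rq=fk2(q); return np.r_[(x-pos)/10,10*(Rq-R).ravel(), w*(q-(a if q0 is None else q0))]
        r=least_squares(f,np.clip(a,LO+.01,HI-.01),bounds=(LO+.02,HI-.02),max_nfev=200)
        x,Rq=fk2(r.x)
        if np.linalg.norm(x-pos)<3 and np.abs(Rq-R).max()<.02: S.append(r.x)
        if q0 is not None and i>=0: break
    return S
E
python3 - <<'E'
from ik import *
np.set_printoptions(precision=2,suppress=True)
flip=np.diag([-1,-1,1])
for deg in (30,37,44):
  for fl in (0,1):
    R=lean(deg); R=R@flip if fl else R
    S=ik(O+X*-6+Y*6.5+Z*14,R,25)
    S.sort(key=lambda q:-min((q-LO).min(),(HI-q).min()))
    print(deg,fl,len(S)); [print("   ",q) for q in S[:5]]
E
```

```text
Traceback (most recent call last):
  File "ik.py", line 9, in ik
    r=least_squares(f,np.clip(a,LO+.01,HI-.01),bounds=(LO+.02,HI-.02),max_nfev=200)
ValueError: Initial guess is outside of provided bounds
```

```bash
sed -i 's/LO+.01,HI-.01/LO+.03,HI-.03/' ik.py; cat > run1.py <<'E'
from ik import *
np.set_printoptions(precision=2,suppress=True)
flip=np.diag([-1,-1,1])
for deg in (30,37,44):
  for fl in (0,1):
    R=lean(deg); R=R@flip if fl else R
    S=ik(O+X*-6+Y*6.5+Z*14,R,25)
    S.sort(key=lambda q:-min((q-LO).min(),(HI-q).min()))
    print(deg,fl,len(S)); [print("   ",q) for q in S[:5]]
E
python3 run1.py
```

```text
30 0 10
    [-0.11  0.6  -0.06  2.08  1.83  0.17  2.67]
    [-0.15  0.6  -0.01  2.08  1.9   0.14  2.59]
    [-0.63  0.7   0.66  2.1   4.44  0.27 -0.08]
    [-0.07  0.6  -0.12  2.07  1.79  0.2   2.72]
    [-0.94  1.1   1.3   2.13  4.44  0.87 -0.3 ]
30 1 17
    [ 0.4   0.75 -0.79  2.05  1.7   0.6  -0.17]
    [ 0.39  0.74 -0.76  2.05  1.7   0.58 -0.17]
    [ 0.38  0.73 -0.75  2.05  1.7   0.57 -0.18]
    [ 0.24  0.67 -0.55  2.06  1.7   0.44 -0.24]
    [ 0.51  0.84 -0.97  2.04  1.72  0.74 -0.11]
37 0 10
    [-0.78  0.81  0.87  2.21  3.97  0.48  0.29]
    [ 0.05  0.63 -0.3   2.16  2.28  0.42  2.27]
    [ 0.01  0.63 -0.25  2.16  2.32  0.39  2.21]
    [-0.02  0.62 -0.2   2.16  2.36  0.38  2.16]
    [-0.1   0.62 -0.09  2.17  2.48  0.34  2.01]
37 1 16
    [ 0.42  0.78 -0.82  2.14  2.04  0.7  -0.48]
    [ 0.31  0.72 -0.66  2.15  2.09  0.6  -0.59]
    [ 0.46  0.81 -0.89  2.14  2.02  0.75 -0.43]
    [-0.04  0.62 -0.18  2.17  2.39  0.38 -1.02]
    [ 0.54  0.89 -1.03  2.13  2.    0.86 -0.35]
44 0 11
    [ 0.05  0.67 -0.32  2.24  2.52  0.63  2.02]
    [ 0.02  0.67 -0.27  2.24  2.55  0.61  1.98]
    [ 0.01  0.67 -0.26  2.24  2.56  0.61  1.96]
    [ 0.    0.67 -0.25  2.24  2.56  0.61  1.96]
    [-0.06  0.66 -0.17  2.25  2.62  0.58  1.88]
44 1 16
    [ 0.48  0.88 -0.93  2.22  2.26  0.93 -0.61]
    [ 0.32  0.77 -0.69  2.23  2.34  0.79 -0.81]
    [-0.1   0.66 -0.13  2.26  2.65  0.59 -1.31]
    [-0.2   0.66 -0.    2.26  2.74  0.56 -1.45]
    [-0.33  0.67  0.16  2.27  2.89  0.54 -1.64]
```

```bash
cat >> ik.py <<'E'
FL=np.diag([-1.,-1,1])
def jpath(qg,n,show=True):
    """rows that take the tool along a joint-space line from here to qg"""
    s=state(); q=np.array(s["joints"]); x,R=np.array(s["ee_pos"]),np.array(s["tool_rot"])
    for k in range(1,n+1):
        qn=q+(qg-q)*k/n; xn,Rn=fk2(qn)
        d=R.T@(xn-x)/10; rv=Ro.from_matrix(R.T@Rn).as_rotvec()
        print(np.round(d,1).tolist(),np.round(rv,3).tolist(),"  bay",np.round(tobay(xn)).tolist()); x,R=xn,Rn
E
python3 - <<'E'
from ik import *
np.set_printoptions(precision=3,suppress=True)
R=lean(37)@FL; P=O+X*-6+Y*6.5+Z*14
qg=ik(P,R,1,q0=np.array([.42,.78,-.82,2.14,2.04,.7,-.48]))[0]
qs=ik(P-R[:,2]*150,R,1,q0=qg)[0]; print(qg,qs); np.savez("goal.npz",qg=qg,qs=qs)
jpath(qs,20)
E
```

```text
[ 0.417  0.781 -0.817  2.139  2.039  0.703 -0.478] [ 0.5    0.424 -0.917  2.269  1.692  0.549 -0.312]
[-0.0, 0.5, 1.6] [-0.03, 0.004, -0.13]   bay [-124.0, -99.0, 361.0]
[-0.0, 0.4, 1.5] [-0.028, 0.003, -0.133]   bay [-117.0, -107.0, 350.0]
[-0.0, 0.2, 1.4] [-0.026, 0.003, -0.135]   bay [-111.0, -113.0, 338.0]
[0.0, 0.1, 1.4] [-0.023, 0.003, -0.136]   bay [-104.0, -117.0, 327.0]
[0.1, -0.1, 1.3] [-0.022, 0.004, -0.138]   bay [-98.0, -120.0, 315.0]
[0.2, -0.2, 1.2] [-0.02, 0.005, -0.14]   bay [-92.0, -122.0, 304.0]
[0.4, -0.3, 1.2] [-0.019, 0.007, -0.141]   bay [-86.0, -122.0, 293.0]
[0.5, -0.3, 1.1] [-0.018, 0.008, -0.142]   bay [-81.0, -120.0, 282.0]
[0.7, -0.3, 1.0] [-0.018, 0.01, -0.143]   bay [-76.0, -117.0, 270.0]
[0.8, -0.3, 1.0] [-0.019, 0.012, -0.143]   bay [-72.0, -112.0, 258.0]
[1.0, -0.3, 0.9] [-0.019, 0.014, -0.144]   bay [-69.0, -105.0, 246.0]
[1.2, -0.2, 0.8] [-0.021, 0.016, -0.144]   bay [-67.0, -98.0, 234.0]
[1.3, -0.1, 0.8] [-0.023, 0.017, -0.144]   bay [-65.0, -88.0, 222.0]
[1.5, 0.1, 0.7] [-0.025, 0.018, -0.144]   bay [-65.0, -78.0, 210.0]
[1.6, 0.2, 0.6] [-0.028, 0.019, -0.144]   bay [-66.0, -66.0, 197.0]
[1.7, 0.4, 0.6] [-0.031, 0.019, -0.144]   bay [-69.0, -53.0, 184.0]
[1.7, 0.6, 0.5] [-0.034, 0.018, -0.144]   bay [-73.0, -39.0, 171.0]
[1.8, 0.9, 0.4] [-0.037, 0.017, -0.143]   bay [-79.0, -25.0, 159.0]
[1.8, 1.1, 0.4] [-0.04, 0.015, -0.143]   bay [-87.0, -9.0, 146.0]
[1.7, 1.4, 0.3] [-0.044, 0.013, -0.142]   bay [-96.0, 7.0, 134.0]
```

```bash
python3 - <<'E'
from ik import *
R=lean(37)@FL; P=O+X*-6+Y*6.5+Z*14; g=np.load("goal.npz")
q2=ik(P-R[:,2]*220-X*40,R,1,q0=g["qs"])
print(q2); q2=q2[0]; np.save("q2.npy",q2); jpath(q2,20)
E
```

```text
[array([ 0.60569905,  0.13731229, -0.98933579,  2.36376677,  1.34562462,
        0.3851675 , -0.08133677])]
[-0.1, 0.1, 1.0] [-0.022, 0.014, -0.131]   bay [-127.0, -94.0, 365.0]
[-0.1, 0.0, 0.9] [-0.021, 0.013, -0.133]   bay [-124.0, -97.0, 357.0]
[-0.1, -0.1, 0.9] [-0.021, 0.012, -0.135]   bay [-121.0, -100.0, 348.0]
[-0.0, -0.2, 0.8] [-0.02, 0.012, -0.136]   bay [-119.0, -101.0, 340.0]
[0.0, -0.3, 0.8] [-0.019, 0.011, -0.138]   bay [-117.0, -101.0, 332.0]
[0.1, -0.4, 0.7] [-0.018, 0.011, -0.139]   bay [-115.0, -99.0, 324.0]
[0.2, -0.5, 0.7] [-0.018, 0.011, -0.14]   bay [-114.0, -97.0, 316.0]
[0.4, -0.5, 0.6] [-0.017, 0.012, -0.141]   bay [-113.0, -94.0, 308.0]
[0.5, -0.6, 0.6] [-0.017, 0.012, -0.142]   bay [-113.0, -90.0, 299.0]
[0.7, -0.6, 0.5] [-0.017, 0.013, -0.143]   bay [-114.0, -85.0, 291.0]
[0.8, -0.5, 0.5] [-0.017, 0.014, -0.144]   bay [-115.0, -79.0, 282.0]
[1.0, -0.5, 0.4] [-0.018, 0.014, -0.144]   bay [-118.0, -72.0, 273.0]
[1.1, -0.4, 0.4] [-0.019, 0.015, -0.145]   bay [-121.0, -64.0, 263.0]
[1.3, -0.3, 0.3] [-0.02, 0.016, -0.145]   bay [-125.0, -55.0, 253.0]
[1.4, -0.2, 0.3] [-0.022, 0.016, -0.145]   bay [-131.0, -46.0, 243.0]
[1.6, -0.0, 0.2] [-0.023, 0.016, -0.145]   bay [-137.0, -36.0, 233.0]
[1.7, 0.2, 0.2] [-0.025, 0.016, -0.145]   bay [-146.0, -26.0, 223.0]
[1.7, 0.4, 0.1] [-0.028, 0.016, -0.145]   bay [-155.0, -15.0, 212.0]
[1.8, 0.6, 0.1] [-0.03, 0.016, -0.145]   bay [-166.0, -4.0, 201.0]
[1.8, 0.8, 0.1] [-0.032, 0.015, -0.145]   bay [-178.0, 7.0, 190.0]
```

```bash
python3 -m handwheel '[[-0.1,0.1,1,-0.022,0.014,-0.131,255],[-0.1,0,0.9,-0.021,0.013,-0.133,255],[-0.1,-0.1,0.9,-0.021,0.012,-0.135,255],[0,-0.2,0.8,-0.02,0.012,-0.136,255],[0,-0.3,0.8,-0.019,0.011,-0.138,255]]' >/dev/null; python3 lg.py; python3 -m handwheel '[[0.1,-0.4,0.7,-0.018,0.011,-0.139,255],[0.2,-0.5,0.7,-0.018,0.011,-0.14,255],[0.4,-0.5,0.6,-0.017,0.012,-0.141,255],[0.5,-0.6,0.6,-0.017,0.012,-0.142,255],[0.7,-0.6,0.5,-0.017,0.013,-0.143,255]]' >/dev/null; python3 lg.py
python3 kin2.py | tail -3; python3 - <<'E'
from ik import *
jpath(np.load("q2.npy"),10)
E
```

```text
[0.399, 0.071, -0.651, 1.932, 0.672, 0.868, -1.408] [566.8, -85.3, 351.7] [0.45, -0.34, -0.83] F [-0.2  0.   1.2] w -0.003 t 7.625
[0.398, 0.083, -0.686, 2.078, 0.88, 0.696, -0.951] [570.9, -69.8, 309.2] [0.54, -0.32, -0.78] F [0.1 0.2 0.3] w -0.003 t 8.25
 [-0.03  0.12 -0.  ]
 [-0.07 -0.1   0.18]]
[np.float64(0.0), np.float64(0.0), np.float64(0.0), np.float64(0.0), np.float64(0.0), np.float64(0.0), np.float64(0.0), np.float64(0.0041), np.float64(0.0), np.float64(0.0)]
[0.8, -0.6, 0.5] [-0.016, 0.013, -0.143]   bay [-116.0, -78.0, 280.0]
[1.0, -0.6, 0.4] [-0.017, 0.014, -0.144]   bay [-119.0, -71.0, 270.0]
[1.2, -0.5, 0.4] [-0.018, 0.015, -0.144]   bay [-123.0, -63.0, 260.0]
[1.3, -0.4, 0.3] [-0.02, 0.015, -0.145]   bay [-127.0, -55.0, 250.0]
[1.5, -0.2, 0.3] [-0.022, 0.016, -0.145]   bay [-133.0, -46.0, 240.0]
[1.6, -0.0, 0.2] [-0.024, 0.016, -0.145]   bay [-141.0, -36.0, 230.0]
[1.7, 0.2, 0.2] [-0.026, 0.016, -0.145]   bay [-149.0, -26.0, 219.0]
[1.8, 0.4, 0.1] [-0.028, 0.016, -0.145]   bay [-159.0, -15.0, 209.0]
[1.8, 0.6, 0.1] [-0.031, 0.015, -0.145]   bay [-170.0, -4.0, 198.0]
[1.8, 0.9, 0.0] [-0.033, 0.014, -0.144]   bay [-183.0, 7.0, 187.0]
```

Tracking as planned.

```bash
python3 -m handwheel '[[0.8,-0.6,0.5,-0.016,0.013,-0.143,255],[1,-0.6,0.4,-0.017,0.014,-0.144,255],[1.2,-0.5,0.4,-0.018,0.015,-0.144,255],[1.3,-0.4,0.3,-0.02,0.015,-0.145,255],[1.5,-0.2,0.3,-0.022,0.016,-0.145,255]]' >/dev/null; python3 lg.py; python3 -m handwheel '[[1.6,0,0.2,-0.024,0.016,-0.145,255],[1.7,0.2,0.2,-0.026,0.016,-0.145,255],[1.8,0.4,0.1,-0.028,0.016,-0.145,255],[1.8,0.6,0.1,-0.031,0.015,-0.145,255],[1.8,0.9,0,-0.033,0.014,-0.144,255]]' >/dev/null;  python3 -m handwheel '[[0,0,0,0,0,0,255]]' >/dev/null; python3 lg.py
python3 kin2.py | tail -1; python3 - <<'E'
from ik import *
jpath(np.load("goal.npz")["qs"],3)
R=lean(37)@FL
print("straight"); plan(O+X*-6+Y*6.5+Z*14-R[:,2]*150,R,3)
E
```

```text
[0.397, 0.096, -0.724, 2.227, 1.095, 0.522, -0.506] [555.0, -29.8, 259.0] [0.6, -0.22, -0.77] F [0.7 0.2 0.2] w -0.003 t 8.875
[0.391, 0.102, -0.765, 2.374, 1.317, 0.346, -0.078] [510.3, 28.5, 205.5] [0.6, -0.06, -0.8] F [-0.1 -0.2 -0.4] w 0.005 t 9.625
[np.float64(0.0), np.float64(0.0), np.float64(0.0), np.float64(0.0), np.float64(0.0), np.float64(0.0), np.float64(0.0), np.float64(0.0041), np.float64(0.0), np.float64(0.0), np.float64(0.0), np.float64(0.0)]
[-0.8, -0.3, 3.1] [0.011, 0.015, -0.013]   bay [-159.0, 5.0, 165.0]
[-1.2, -0.0, 3.1] [-0.0, -0.001, -0.002]   bay [-131.0, 4.0, 147.0]
[-1.5, 0.2, 3.1] [-0.01, -0.015, 0.011]   bay [-101.0, 6.0, 131.0]
straight
[-1.3, -0.05, 3.13] [0.0, -0.0, -0.001]
[-1.3, -0.06, 3.13] [0.0, -0.0, -0.001]
[-1.3, -0.06, 3.13] [0.0, -0.0, -0.001]
```

```bash
python3 -m handwheel '[[-0.9,-0.05,2,0,0,0,255],[-1,-0.05,2.4,0,0,0,255],[-1,-0.05,2.4,0,0,0,255],[-1,-0.05,2.6,0,0,0,255],[0,0,0,0,0,0,255]]' >/dev/null; python3 lg.py; python3 - <<'E'
from ik import *
R=lean(37)@FL; delta(O+X*-6+Y*6.5+Z*14,R)
p=read_camera("wrist"); cv2.imwrite("pics/w4.png",p["img"]); c=cloud(p); b=tobay(c); np.save("w4.npy",b); b=b.reshape(-1,3)
for x0,x1 in ((-75,-40),(-75,-58),(-58,20)):
  k=b[(b[:,2]>8)&(b[:,2]<55)&(b[:,0]>x0)&(b[:,0]<x1)]
  h,e=np.histogram(k[:,1],bins=np.arange(-140,142,2)); print([(int(a),int(n)) for a,n in zip(e,h) if n])
print(tobay(np.array(state()["ee_pos"])), pix(p,state()["ee_pos"]))
E
```

```text
[0.343, 0.361, -0.705, 2.265, 1.682, 0.445, -0.337] [598.9, 16.4, 153.4] [0.6, -0.06, -0.8] F [-0.8  1.   1. ] w 0.0 t 10.25
now [598.9  16.4 153.4] shift cm(tool now) [ 0.11  0.18 14.86] rotvec [-0.002 -0.    -0.008] | [[-0.794, 0.106, 0.598], [0.086, 0.994, -0.061], [-0.601, 0.003, -0.799]]
[(-140, 31), (-138, 109), (-136, 102), (-134, 107), (-132, 587), (-130, 22), (-116, 21), (-114, 97), (-112, 105), (-110, 104), (-108, 105), (-106, 98), (-104, 112), (-102, 107), (-100, 109), (-98, 109), (-96, 114), (-94, 104), (-92, 111), (-90, 111), (-88, 107), (-86, 102), (-84, 113), (-82, 113), (-80, 108), (-78, 108), (-76, 114), (-74, 106), (-72, 115), (-70, 101), (-68, 125), (-66, 283), (-64, 16), (-62, 92), (-60, 105), (-58, 108), (-56, 110), (-54, 99), (-52, 110), (-50, 101), (-48, 107), (-46, 108), (-44, 111), (-42, 107), (-40, 107), (-38, 104), (-36, 109), (-34, 108), (-32, 109), (-30, 107), (-28, 106), (-26, 113), (-24, 109), (-22, 108), (-20, 106), (-18, 105), (-16, 105), (-14, 156), (26, 173), (28, 110), (30, 107), (32, 110), (34, 110), (36, 109), (38, 102), (40, 113), (42, 106), (44
[... 1252 characters left out ...]
48, 107), (50, 109), (52, 106), (54, 109), (56, 103), (58, 113), (60, 106), (62, 109), (64, 106), (66, 97), (68, 109), (70, 105), (72, 109), (74, 105), (76, 34), (78, 50), (80, 147), (82, 104), (84, 108), (86, 108), (88, 120), (90, 101), (92, 108), (94, 105), (96, 117), (98, 100), (100, 110), (102, 107), (104, 107), (106, 108), (108, 113), (110, 103), (112, 112), (114, 103), (116, 116), (118, 96), (120, 98), (122, 104), (124, 110), (126, 106), (128, 47)]
[(-140, 31), (-138, 109), (-136, 102), (-134, 108), (-132, 1061), (-130, 23), (-68, 13), (-66, 208), (-64, 1), (-14, 282), (26, 406), (78, 113), (80, 24), (134, 2), (136, 437), (138, 115)]
[-95.62581024   5.18483382 133.74848395] [314. 247.]
```

View pics/w4.png

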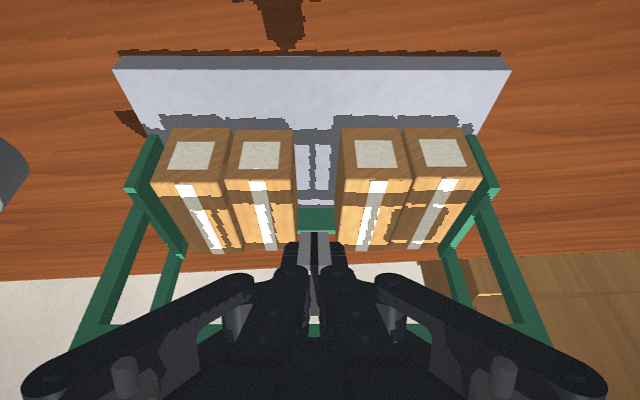

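The wrist camera now looks at the row from above and in front. The gap is at about (318,165) and the shut fingers point at it (315,240). I check the finger widths before inserting.

```bash
python3 - <<'E'
from h import *
b=np.load("w4.npy").reshape(-1,3); s=state(); w=b@B.T+O; t=(w-s["ee_pos"])@np.array(s["tool_rot"])
for z in range(-90,6,8):
    k=t[(t[:,2]>z)&(t[:,2]<z+8)&(abs(t[:,1])<60)&(t[:,0]>-50)&(t[:,0]<60)]
    if len(k): print(z,len(k),"y",k[:,1].min().round(1),k[:,1].max().round(1),"x",k[:,0].min().round(1),k[:,0].max().round(1))
E
```

```text
-90 13893 y -60.0 60.0 x -1.9 17.4
-82 9873 y -59.5 59.0 x -8.2 17.4
-74 7308 y -53.7 52.3 x -8.6 17.1
-66 3638 y -46.6 46.4 x -10.1 16.3
-58 5222 y -40.9 40.5 x -10.2 13.3
-50 2186 y -34.3 33.9 x -13.1 13.2
-42 798 y -18.9 18.2 x -12.5 12.1
-34 430 y -14.0 13.0 x 5.2 10.5
-26 511 y -14.0 13.2 x 5.2 10.7
-18 432 y -13.9 13.1 x 5.2 10.5
-10 230 y -13.6 12.3 x 5.2 10.5
```

Finger width is 28 mm up to about 45 mm behind the tip, then the linkages widen. So the TCP stays at about z=31 over the deck, which puts the lowest finger edge near 24 mm, below half-way.

```bash
python3 -m handwheel '[[-0.85,0.15,0,0,0,-0.008,255],[0,0,2.4,0,0,0,255],[0,0,2.4,0,0,0,255],[0,0,2.4,0,0,0,255],[0,0,0,0,0,0,255]]' >/dev/null; python3 lg.py; python3 - <<'E'
from ik import *
R=lean(37)@FL; delta(O+X*-8+Y*6.6+Z*31,R)
E
```

```text
[0.326, 0.535, -0.688, 2.202, 1.879, 0.523, -0.453] [646.7, 13.0, 101.1] [0.6, -0.06, -0.8] F [-0.   0.8 -0.2] w -0.002 t 10.925
now [646.7  13.  101.1] shift cm(tool now) [-0.08  0.05  6.32] rotvec [-0.002 -0.001  0.004] | [[-0.796, 0.096, 0.598], [0.075, 0.995, -0.061], [-0.601, -0.004, -0.799]]
```

```bash
python3 -m handwheel '[[-0.1,0.05,2,0,0,0,255],[0,0,2,0,0,0,255],[0,0,1.5,0,0,0,255],[0,0,0.8,0,0,0,255],[0,0,0,0,0,0,255]]' >/dev/null; python3 lg.py; python3 - <<'E'
from ik import *
R=lean(37)@FL; delta(O+X*-8+Y*6.6+Z*31,R)
p=read_camera("wrist"); cv2.imwrite("pics/w5.png",p["img"])
E
```

```text
[0.319, 0.679, -0.677, 2.139, 2.007, 0.583, -0.512] [685.1, 9.9, 52.0] [0.6, -0.06, -0.8] F [-0.2  0.5 -0.9] w 0.002 t 11.55
now [685.1   9.9  52. ] shift cm(tool now) [ 0.05 -0.03  0.09] rotvec [-0.001 -0.     0.006] | [[-0.795, 0.094, 0.599], [0.073, 0.996, -0.061], [-0.602, -0.005, -0.799]]
```

View pics/w5.png

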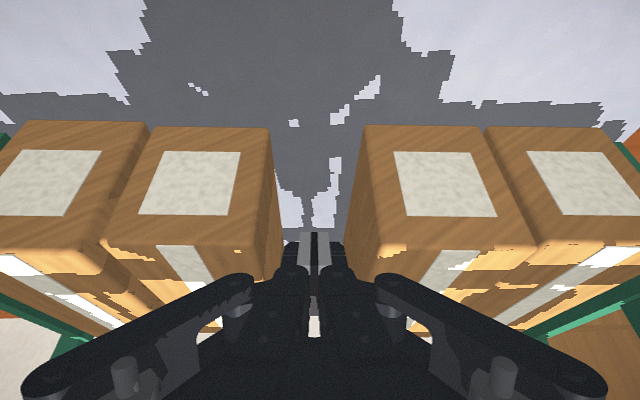

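The fingers (315,240) sit between the two inner cartons, clear on both sides, with no force. Now I open gradually while shifting slightly right.

```bash
python3 -m handwheel '[[0,-0.1,0,0,0,0,235],[0,-0.1,0,0,0,0,220],[0,-0.1,0,0,0,0,210],[0,-0.1,0,0,0,0,200],[0,0,0,0,0,0,200]]' 25; python3 lg.py;  python3 -m handwheel '[[0,0,0.1,0,0,0,190],[0,0,0.1,0,0,0,180],[0,0,0.1,0,0,0,170],[0,0,0,0,0,0,170],[0,0,0,0,0,0,170]]' 25; python3 lg.py; python3 - <<'E'
from ik import *
p=read_camera("wrist"); cv2.imwrite("pics/w6.png",p["img"]); b=tobay(cloud(p)).reshape(-1,3)
k=b[(b[:,2]>8)&(b[:,2]<55)&(b[:,0]>-75)&(b[:,0]<-40)]
h,e=np.histogram(k[:,1],bins=np.arange(-80,142,2)); print([(int(a),int(n)) for a,n in zip(e,h) if n])
E
```

```text
time_s: 12.22
ee_pos: [684.9, 6.3, 52.4]
tool_rot: [[-0.795, 0.094, 0.599], [0.072, 0.996, -0.06], [-0.602, -0.005, -0.798]]
contact_force: [-3.1, 0.8, 5.9]
grip_width: 0.217
finger_force: 3.8
[0.327, 0.678, -0.677, 2.141, 2.014, 0.579, -0.511] [684.9, 6.3, 52.4] [0.6, -0.06, -0.8] F [-3.1  0.8  5.9] w 0.217 t 12.225
time_s: 12.85
ee_pos: [686.5, 4.5, 51.1]
tool_rot: [[-0.794, 0.095, 0.6], [0.072, 0.995, -0.063], [-0.603, -0.007, -0.797]]
contact_force: [-15.0, -4.1, 23.6]
grip_width: 0.331
finger_force: 13.5
[0.328, 0.682, -0.676, 2.138, 2.019, 0.583, -0.513] [686.5, 4.5, 51.1] [0.6, -0.06, -0.8] F [-15.   -4.1  23.6] w 0.331 t 12.85
[(-80, 717), (-78, 1253), (-76, 451), (-74, 528), (-72, 529), (-70, 533), (-68, 477), (-66, 548), (-64, 525), (-62, 544), (-60, 529), (-58, 542), (-56, 544), (-54, 542), (-52, 556), (-50, 532), (-48, 556), (-46, 551), (-44, 533), (-42, 543), (-40, 547), (-38, 589), (-36, 547), (-34, 546), (-32, 550), (-30, 593), (-28, 1728), (32, 2143), (34, 617), (36, 535), (38, 566), (40, 560), (42, 589), (44, 551), (46, 570), (48, 549), (50, 554), (52, 540), (54, 556), (56, 530), (58, 573), (60, 541), (62, 548), (64, 551), (66, 530), (68, 543), (70, 556), (72, 468), (74, 526), (76, 542), (78, 535), (80, 445), (82, 914), (84, 754), (86, 556), (88, 546), (90, 561), (92, 632), (94, 535), (96, 532), (98, 536), (100, 543), (102, 547), (104, 510), (106, 502), (108, 404), (110, 371), (112, 325), (114, 300), (116, 238), (118, 216), (120, 171), (122, 141), (124, 125), (126, 108), (128, 75), (130, 31), (132, 6)]
```

View pics/w6.png

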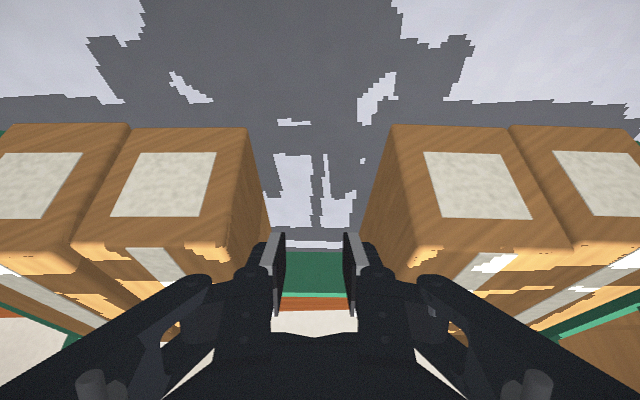

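Both inner cartons moved apart, with the gap now spanning about (268,240) to (365,240), roughly 60 mm. There is about 28 N along the tool axis, so the linkages are touching the cartons. I back off slightly, then widen a little more.

```bash
python3 -m handwheel '[[0,0,-0.4,0,0,0,170],[0,0,-0.2,0,0,0,170],[0,0,0,0,0,0,170]]' 25 >/dev/null; python3 lg.py;  python3 -m handwheel '[[0,0,0,0,0,0,162],[0,0,0,0,0,0,162],[0,0,0,0,0,0,157],[0,0,0,0,0,0,157]]' 25|tail -3; python3 lg.py; python3 - <<'E'
from ik import *
p=read_camera("wrist"); b=tobay(cloud(p)).reshape(-1,3)
k=b[(b[:,2]>8)&(b[:,2]<45)&(b[:,0]>-75)&(b[:,0]<-55)]
h,e=np.histogram(k[:,1],bins=np.arange(-90,100,1)); print([(int(a),int(n)) for a,n in zip(e,h) if n and (-40<a<45 or abs(a)>70)])
print(tobay(np.array(state()["ee_pos"])))
E
```

```text
[0.328, 0.672, -0.677, 2.144, 2.009, 0.576, -0.509] [682.8, 5.9, 54.2] [0.6, -0.06, -0.8] F [-0.2  0.5  0.1] w 0.333 t 13.275
contact_force: [-1.4, -1.3, -2.1]
grip_width: 0.385
finger_force: 2.9
[0.328, 0.672, -0.677, 2.144, 2.009, 0.576, -0.509] [682.8, 5.7, 54.0] [0.6, -0.06, -0.8] F [-1.4 -1.3 -2.1] w 0.385 t 13.775
[(-90, 215), (-89, 230), (-88, 168), (-87, 184), (-86, 187), (-85, 165), (-84, 185), (-83, 180), (-82, 191), (-81, 236), (-80, 442), (-79, 438), (-78, 125), (-77, 147), (-76, 172), (-75, 185), (-74, 174), (-73, 167), (-72, 189), (-71, 167), (-39, 201), (-38, 187), (-37, 189), (-36, 179), (-35, 176), (-34, 184), (-33, 185), (-32, 175), (-31, 198), (-30, 262), (-29, 239), (33, 139), (34, 423), (35, 218), (36, 186), (37, 181), (38, 179), (39, 195), (40, 183), (41, 174), (42, 183), (43, 196), (44, 203), (71, 172), (72, 193), (73, 149), (74, 140), (75, 170), (76, 169), (77, 171), (78, 178), (79, 172), (80, 186), (81, 163), (82, 122), (83, 177), (84, 435), (85, 273), (86, 202), (87, 178), (88, 163), (89, 190), (90, 168), (91, 179), (92, 194), (93, 184), (94, 224), (95, 184), (96, 158), (97, 184), (98, 177)]
[-10.01064704   2.59214365  34.09699836]
```

```bash
python3 -m handwheel '[[0,0,0,0,0,0,255],[0,0,0,0,0,0,255],[0,0,-2,0,0,0,255],[0,0,-4,0,0,0,255],[0,0,-5,0,0,0,255]]' >/dev/null; python3 lg.py; python3 -m handwheel '[[0,0,-4,0,0,0,200],[0,0,-3,0,0,0,100],[0,0,0,0,0,0,0]]' >/dev/null; python3 lg.py
cat > look.py <<'E'
from ik import *
np.set_printoptions(precision=3,suppress=True)
p=read_camera("wrist"); b=tobay(cloud(p)).reshape(-1,3)
def rep(b):
  k=b[(b[:,2]>20)&(b[:,2]<45)&(b[:,0]>-75)&(b[:,0]<-45)]
  h,e=np.histogram(k[:,1],bins=np.arange(-140,140,1)); print("edges",[int(a) for a,n in zip(e,h) if n==0])
  return k
k=rep(b)
for lo,hi in [(-124,-84),(-74,-34),(40,78),(92,128)]:
    q=k[(k[:,1]>lo)&(k[:,1]<hi)]; print(lo,np.median(q[:,0]), "yaw slope",np.polyfit(q[:,1],q[:,0],1)[0])
E
python3 look.py; python3 - <<'E'
from ik import *
np.set_printoptions(precision=2,suppress=True)
V1=np.radians(0.93)
s=state(); q=np.array(s["joints"])
for deg in (0,10,20,30):
  for fl in (0,1):
    a=np.radians(deg); x=np.array([np.cos(V1),np.sin(V1),0]); y=np.array([-x[1],x[0],0])
    z=np.sin(a)*x-np.cos(a)*Z; R=np.stack([np.cross(-y,z),-y,z],1); R=R@FL if fl else R
    gp=np.array([428.3,-302.3,32])-40*x; P=gp+19*z
    S=ik(P,R,25)
    S.sort(key=lambda t:np.abs(t-q).max()); print(deg,fl,len(S),*S[:2])
E
```

```text
[0.328, 0.403, -0.677, 2.239, 1.726, 0.448, -0.343] [616.4, 12.9, 142.5] [0.6, -0.06, -0.8] F [ 0.2 -0.   0.5] w 0.001 t 14.45
[0.344, 0.217, -0.68, 2.266, 1.378, 0.37, -0.047] [575.3, 17.4, 200.6] [0.6, -0.06, -0.8] F [-0.2 -0.7  0.2] w 0.632 t 14.825
edges [-130, -27, -26, -25, -24, -23, -22, -21, -20, -19, -18, -17, -16, -15, -14, -13, -12, -11, -10, -9, -8, -7, -6, -5, -4, -3, -2, -1, 0, 1, 2, 3, 4, 5, 6, 7, 8, 9, 10, 11, 12, 13, 14, 15, 16, 17, 18, 19, 20, 21, 22, 23, 24, 25, 26, 27, 28, 29, 30, 31, 32, 134, 135, 136]
-124 -60.96514578281108 yaw slope -0.028709106442811202
-74 -59.37278977809017 yaw slope -0.030638634771758867
40 -61.00748257868556 yaw slope 0.037358216567750846
92 -60.930772071753736 yaw slope 0.04024527439302523
0 0 14 [ 0.79  0.55 -0.31  2.08  0.32  0.55 -1.31] [ 0.85  0.57 -0.4   2.08  0.4   0.57 -1.38]
0 1 13 [ 1.37  0.94 -1.25  2.04  1.08  1.05  1.16] [ 1.37  0.94 -1.25  2.04  1.08  1.05  1.16]
10 0 14 [ 0.93  0.53 -0.39  2.19  0.29  0.33 -1.22] [ 0.96  0.54 -0.43  2.19  0.35  0.34 -1.28]
10 1 12 [ 1.48  0.9  -1.25  2.15  1.18  0.83  1.12] [ 1.48  0.9  -1.25  2.15  1.18  0.83  1.12]
20 0 13 [ 1.19  0.57 -0.61  2.28  0.7   0.14 -1.53] [ 1.19  0.57 -0.61  2.28  0.7   0.14 -1.53]
20 1 19 [ 1.51  0.78 -1.09  2.26  1.31  0.48  1.06] [ 1.39  0.67 -0.9   2.26  1.18  0.31  1.16]
30 0 14 [ 1.7   0.95 -1.25  2.34  1.72  0.5  -2.34] [ 1.7   0.95 -1.25  2.34  1.72  0.5  -2.34]
30 1 14 [ 1.46  0.69 -0.84  2.36  2.27  0.14  0.17] [ 1.46  0.69 -0.84  2.36  2.27  0.14  0.17]
```

```bash
python3 - <<'E'
from ik import *
for n in ("wrist","top","scene"):
    p=read_camera(n); b=tobay(cloud(p)).reshape(-1,3)
    for x0 in range(-55,50,15):
        k=b[(b[:,2]>30)&(b[:,2]<64)&(b[:,0]>x0)&(b[:,0]<x0+15)&(abs(b[:,1]-3)<60)]
        r=k[k[:,1]<3]; l=k[k[:,1]>3]
        print(n,x0,len(r),len(l), np.percentile(r[:,1],99).round(1) if len(r)>5 else None, np.percentile(l[:,1],1).round(1) if len(l)>5 else None)
E
```

```text
wrist -55 411 426 -28.2 33.5
wrist -40 360 378 -27.7 32.8
wrist -25 330 345 -27.3 32.3
wrist -10 301 317 -26.9 31.7
wrist 5 265 281 -26.5 31.2
wrist 20 256 265 -26.0 30.5
wrist 35 202 192 -25.7 30.1
top -55 44 50 -29.8 33.0
top -40 45 54 -28.8 32.4
top -25 45 53 -29.8 31.8
top -10 1 2 None None
top 5 33 29 -29.4 30.5
top 20 49 43 -27.4 29.9
top 35 47 40 -27.5 29.7
scene -55 74 49 -26.4 36.0
scene -40 75 52 -26.3 33.8
scene -25 76 51 -25.1 35.1
scene -10 14 8 -25.2 36.6
scene 5 33 16 -25.0 33.6
scene 20 65 27 -24.3 33.0
scene 35 66 0 -23.4 None
```

```bash
cat > goal2.py <<'E'
from ik import *
np.set_printoptions(precision=2,suppress=True)
C=np.array([428.3,-302.3,30.]); V1=np.radians(0.93)
def leanw(deg,yaw):
    a=np.radians(deg); x=np.array([np.cos(yaw),np.sin(yaw),0]); y=np.array([-x[1],x[0],0])
    z=np.sin(a)*x-np.cos(a)*Z; return np.stack([np.cross(-y,z),-y,z],1)@FL,x
E
python3 - <<'E'
from goal2 import *
R,x=leanw(20,V1); P=C-40*x+[0,0,3]+19*R[:,2]
q0=np.array([1.39,.67,-.9,2.26,1.18,.31,1.16])
S=ik(P-R[:,2]*90,R,1,q0=np.array([1.3,.5,-.85,2.3,1.0,.31,1.1])); print(S)
R2=lean(20)@FL; I=O+X*(-45-40)+Y*2.7+Z*34+19*R2[:,2]
print("ins",ik(I,R2,1,q0=np.array([.35,.5,-.75,2.1,1.5,.5,0.])))
np.save("q3.npy",S[0]); jpath(S[0],12)
E
```

```text
[array([ 1.7 ,  0.6 , -1.23,  2.23,  0.8 ,  0.51,  1.53])]
ins [array([ 0.4 ,  0.66, -0.77,  2.06,  1.27,  0.57,  0.19])]
[1.3, -4.0, 1.0] [0.034, 0.044, -0.019]   bay [-122.0, -38.0, 161.0]
[1.5, -3.8, 1.0] [0.025, 0.045, -0.016]   bay [-129.0, -76.0, 146.0]
[1.7, -3.6, 0.9] [0.016, 0.044, -0.014]   bay [-140.0, -113.0, 132.0]
[1.9, -3.3, 0.7] [0.007, 0.042, -0.012]   bay [-152.0, -147.0, 120.0]
[2.0, -3.0, 0.6] [-0.001, 0.039, -0.01]   bay [-167.0, -179.0, 109.0]
[2.1, -2.8, 0.4] [-0.008, 0.034, -0.009]   bay [-184.0, -208.0, 99.0]
[2.1, -2.5, 0.3] [-0.014, 0.027, -0.008]   bay [-202.0, -235.0, 91.0]
[2.1, -2.3, 0.1] [-0.019, 0.02, -0.007]   bay [-220.0, -259.0, 85.0]
[2.1, -2.0, -0.1] [-0.023, 0.012, -0.006]   bay [-239.0, -281.0, 81.0]
[2.1, -1.8, -0.3] [-0.024, 0.003, -0.006]   bay [-259.0, -301.0, 78.0]
[2.0, -1.6, -0.6] [-0.024, -0.006, -0.007]   bay [-278.0, -320.0, 78.0]
[1.9, -1.5, -0.8] [-0.023, -0.016, -0.008]   bay [-297.0, -336.0, 80.0]
```

```bash
python3 - <<'E'
from goal2 import *
R,x=leanw(20,V1); P=C-40*x+[0,0,3]+19*R[:,2]
plan(P-R[:,2]*125,R,10)
E
```

```text
[1.93, -3.4, -0.62] [-0.006, 0.03, -0.01]
[1.98, -3.37, -0.59] [-0.006, 0.03, -0.01]
[2.03, -3.35, -0.55] [-0.006, 0.03, -0.01]
[2.08, -3.33, -0.5] [-0.006, 0.03, -0.01]
[2.13, -3.31, -0.46] [-0.006, 0.03, -0.01]
[2.17, -3.28, -0.42] [-0.006, 0.03, -0.01]
[2.21, -3.26, -0.37] [-0.006, 0.03, -0.01]
[2.25, -3.24, -0.32] [-0.006, 0.03, -0.01]
[2.29, -3.21, -0.27] [-0.006, 0.03, -0.01]
[2.33, -3.19, -0.23] [-0.006, 0.03, -0.01]
```

```bash
python3 -m handwheel '[[1.9,-3.4,-0.6,-0.006,0.03,-0.01,0],[2,-3.4,-0.6,-0.006,0.03,-0.01,0],[2,-3.35,-0.55,-0.006,0.03,-0.01,0],[2.1,-3.35,-0.5,-0.006,0.03,-0.01,0],[2.1,-3.3,-0.45,-0.006,0.03,-0.01,0]]' >/dev/null; python3 lg.py; python3 -m handwheel '[[2.2,-3.3,-0.4,-0.006,0.03,-0.01,0],[2.2,-3.25,-0.35,-0.006,0.03,-0.01,0],[2.25,-3.25,-0.3,-0.006,0.03,-0.01,0],[2.3,-3.2,-0.25,-0.006,0.03,-0.01,0],[2.3,-3.2,-0.25,-0.006,0.03,-0.01,0]]' >/dev/null; python3 -m handwheel '[[0,0,0,0,0,0,0]]' >/dev/null; python3 lg.py
python3 - <<'E'
from goal2 import *
p=read_camera("wrist"); cv2.imwrite("pics/w7.png",p["img"]); c=cloud(p); im=p["img"].astype(int)
k=c[(c[...,2]>50)&(c[...,2]<70)&(abs(c[...,0]-428)<75)&(abs(c[...,1]+302)<50)]
r=cv2.minAreaRect(k[:,:2].astype(np.float32)); print(r,np.median(k[:,2]),cv2.boxPoints(r))
R,x=leanw(20,V1); P=C-40*x+[0,0,3]+19*R[:,2]; delta(P,R)
E
```

```text
[1.104, 0.227, -0.989, 2.329, 0.649, 0.22, 1.102] [475.7, -127.5, 167.2] [0.48, -0.03, -0.87] F [ 0.5 -0.7 -0.9] w 0.998 t 15.65
[1.715, 0.469, -1.218, 2.229, 0.526, 0.483, 1.745] [364.3, -288.1, 133.5] [0.35, 0.0, -0.94] F [ 0.1 -0.4 -0.2] w 0.998 t 16.4
((426.8254089355469, -303.1968688964844), (110.45033264160156, 56.20438766479492), 0.12258078902959824) 60.5047782374684 [[ 371.54 -275.21]
 [ 371.66 -331.42]
 [ 482.11 -331.18]
 [ 481.99 -274.98]]
now [ 365.2 -286.5  134. ] shift cm(tool now) [ 1.42 -1.65 12.16] rotvec [-0.    0.01 -0.01] | [[-0.936, -0.01, 0.351], [-0.01, 1.0, 0.003], [-0.351, -0.0, -0.936]]
```

View pics/w7.png

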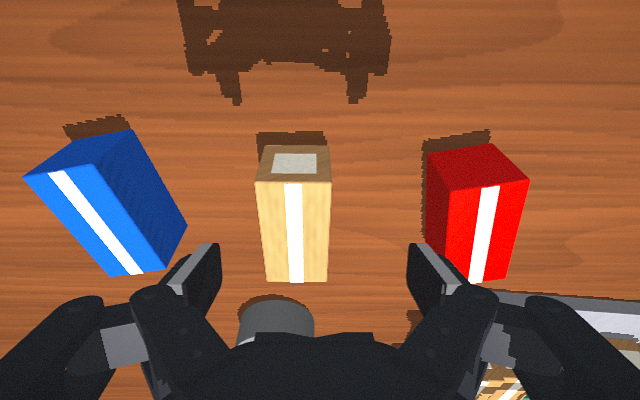

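The plain carton is centred at (293,230), with its label end at (293,162) on the robot side. Red and blue stand clear of the fingers. Descending.

```bash
python3 -m handwheel '[[1.2,-1.65,0,0,0.01,0,0],[0.2,0,3,0,0,0,0],[0,0,3,0,0,0,0],[0,0,0,0,0,0,0]]' >/dev/null; python3 lg.py; python3 - <<'E'
from goal2 import *
C=np.array([427.3,-303,30.]);R,x=leanw(20,np.radians(.4)); P=C-40*x+[0,0,3]+19*R[:,2]; delta(P,R)
E
```

```text
[1.499, 0.534, -0.968, 2.257, 0.688, 0.349, 1.626] [373.1, -301.0, 72.3] [0.34, 0.0, -0.94] F [-0.2  0.4 -0.2] w 1.0 t 16.95
now [ 373.1 -301.    72.3] shift cm(tool now) [-0.01 -0.24  6.07] rotvec [ 0.   -0.    0.01] | [[-0.941, -0.017, 0.339], [-0.016, 1.0, 0.004], [-0.339, -0.002, -0.941]]
```

```bash
python3 -m handwheel '[[0,-0.25,2,0,0,0.01,0],[0,0,2,0,0,0,0],[0,0,2,0,0,0,0],[0,0,0,0,0,0,0]]' >/dev/null; python3 lg.py; python3 -m handwheel '[[0,0,0,0,0,0,60],[0,0,0,0,0,0,90],[0,0,0,0,0,0,140],[0,0,0,0,0,0,140],[0,0,0,0,0,0,140]]' 40 >/dev/null; python3 lg.py; python3 - <<'E'
from goal2 import *
print(state()["finger_force"])
C=np.array([427.3,-303,30.]);R,x=leanw(20,np.radians(.4)); P=C-40*x+[0,0,3]+19*R[:,2]; delta(P,R)
E
```

```text
[1.242, 0.584, -0.682, 2.273, 0.852, 0.178, 1.446] [393.9, -304.3, 17.2] [0.34, 0.0, -0.94] F [ 0.1  0.4 -0.2] w 0.998 t 17.45
[1.244, 0.582, -0.683, 2.274, 0.853, 0.177, 1.446] [393.6, -305.0, 18.2] [0.34, 0.0, -0.94] F [-4.1  1.8 11.2] w 0.652 t 18.075
40.109978914260864
now [ 393.6 -305.    18.2] shift cm(tool now) [0.09 0.17 0.29] rotvec [-0. -0. -0.] | [[-0.94, -0.004, 0.342], [-0.004, 1.0, 0.0], [-0.342, -0.001, -0.94]]
```

```bash
python3 -m handwheel '[[-0.5,0,-1.4,0,0,0,140],[-0.9,0,-2.5,0,0,0,140],[-1,0,-2.7,0,0,0,140],[-0.7,0,-2,0,0,0,140],[0,0,0,0,0,0,140]]' >/dev/null; python3 lg.py; python3 - <<'E'
from goal2 import *
print(state()["finger_force"])
R=lean(20)@FL; plan(O+X*-166+Y*2.7+Z*82,R,10)
E
```

```text
[1.558, 0.519, -1.084, 2.187, 0.614, 0.459, 1.653] [393.3, -305.6, 109.8] [0.34, -0.0, -0.94] F [ 0.5 -0.5 -3.4] w 0.651 t 18.7
44.11172032356262
[-1.24, 3.26, 0.53] [0.003, 0.0, 0.01]
[-1.21, 3.28, 0.52] [0.003, 0.0, 0.01]
[-1.18, 3.29, 0.51] [0.003, 0.0, 0.01]
[-1.15, 3.3, 0.5] [0.003, 0.0, 0.01]
[-1.12, 3.32, 0.49] [0.003, 0.0, 0.01]
[-1.09, 3.33, 0.48] [0.003, 0.0, 0.01]
[-1.06, 3.34, 0.46] [0.003, 0.0, 0.01]
[-1.02, 3.35, 0.45] [0.003, 0.0, 0.01]
[-0.99, 3.36, 0.44] [0.003, 0.0, 0.01]
[-0.96, 3.37, 0.43] [0.003, 0.0, 0.01]
```

```bash
python3 -m handwheel '[[-1.25,3.3,0.5,0.003,0,0.01,140],[-1.2,3.3,0.5,0.003,0,0.01,140],[-1.2,3.3,0.5,0.003,0,0.01,140],[-1.15,3.3,0.5,0.003,0,0.01,140],[-1.1,3.3,0.5,0.003,0,0.01,140]]' >/dev/null; python3 lg.py; python3 -m handwheel '[[-1.1,3.3,0.5,0.003,0,0.01,140],[-1.05,3.35,0.45,0.003,0,0.01,140],[-1,3.35,0.45,0.003,0,0.01,140],[-1,3.35,0.45,0.003,0,0.01,140],[-0.95,3.35,0.4,0.003,0,0.01,140]]' >/dev/null;  python3 -m handwheel '[[0,0,0,0,0,0,140]]' >/dev/null; python3 lg.py; python3 - <<'E'
from goal2 import *
R=lean(20)@FL; print(tobay(np.array(state()["ee_pos"]))); delta(O+X*-166+Y*2.7+Z*24,R)
E
```

```text
[0.913, 0.35, -0.81, 2.3, 0.712, 0.315, 1.05] [459.6, -139.8, 104.6] [0.34, -0.01, -0.94] F [ 1.   0.6 -3.3] w 0.652 t 19.325
[0.273, 0.37, -0.601, 2.221, 0.89, 0.414, 0.422] [527.7, 25.8, 101.9] [0.34, -0.02, -0.94] F [-0.5  1.  -2.3] w 0.652 t 20.075
[-166.34    7.29   81.9 ]
now [527.7  25.8 101.9] shift cm(tool now) [ 1.94 -0.5   5.45] rotvec [ 0.01 -0.    0.  ] | [[-0.936, 0.094, 0.34], [0.091, 0.995, -0.025], [-0.341, 0.008, -0.94]]
```

```bash
python3 -m handwheel '[[0.7,-0.5,1.9,0.009,0,0,140],[0.7,0,1.9,0,0,0,140],[0,0,0,0,0,0,140]]' >/dev/null; python3 lg.py; python3 - <<'E'
from goal2 import *
R=lean(20)@FL; t=tobay(np.array(state()["ee_pos"])); print(t); delta(O+X*-166+Y*2.7+Z*22.5,R)
for n in ("top","wrist"):
    p=read_camera(n); b=tobay(cloud(p)).reshape(-1,3); 
    k=b[(abs(b[:,1]-3)<45)&(b[:,0]>-185)&(b[:,0]<-66)&(b[:,2]>50)&(b[:,2]<90)]
    z=np.median(k[:,2]); k=k[abs(k[:,2]-z)<5]
    if n=="top": k=k[k[:,0]>-150]
    r=cv2.minAreaRect(k[:,:2].astype(np.float32)); print(n,len(k),"topz",z,"y",np.percentile(k[:,1],[1,99]),"x",np.percentile(k[:,0],[1,99]),r)
    k=b[(b[:,0]>-56)&(b[:,0]<-35)&(b[:,2]>35)&(b[:,2]<64)]
    g=[k[k[:,1]<3][:,1],k[k[:,1]>3][:,1]]; print("gap",np.percentile(g[0],99),np.percentile(g[1],1))
    f=b[(b[:,0]>-200)&(b[:,0]<-180)&(b[:,2]>15)&(b[:,2]<55)&(abs(b[:,1])<40)]; print("front",len(f),np.percentile(f[:,1],[2,98]) if len(f)>20 else 0, np.median(f[:,0]) if len(f) else 0)
E
```

```text
[0.155, 0.428, -0.453, 2.268, 1.115, 0.332, 0.195] [524.5, 16.3, 59.9] [0.33, -0.04, -0.94] F [-0.1  0.4 -3.3] w 0.648 t 20.45
[-168.53   -2.46   39.92]
now [524.5  16.3  59.9] shift cm(tool now) [0.35 0.52 1.72] rotvec [-0.01 -0.01 -0.  ] | [[-0.937, 0.103, 0.335], [0.095, 0.995, -0.039], [-0.337, -0.004, -0.942]]
top 427 topz 81.09271132844833 y [-29.89  24.78] x [-149.14  -80.27] ((-114.52153778076172, -2.410999298095703), (70.27368927001953, 56.103782653808594), 0.3821101784706116)
gap -30.42757427142016 33.28381390993842
front 0 0 0
wrist 5128 topz 83.2685354931012 y [-28.79  24.89] x [-184.8  -160.73] ((-170.4846649169922, -1.8601055145263672), (59.46113204956055, 29.027002334594727), 89.96305084228516)
gap -101.57708647616005 91.35358114063973
front 4969 [-31.55  27.53] -188.39456872409696
```

```bash
python3 -m handwheel '[[0.2,0.45,0.6,-0.008,-0.006,0,140],[0.4,0,1.2,0,0,0,140],[0,0,0,0,0,0,140],[0,0,0,0,0,0,140]]' >/dev/null; python3 lg.py; python3 - <<'E'
from goal2 import *
R=lean(20)@FL; print(tobay(np.array(state()["ee_pos"])))
print("to -80"); delta(O+X*-80+Y*2.2+Z*20.5,R); plan(O+X*-80+Y*2.2+Z*20.5,R,5)
E
```

```text
[0.086, 0.455, -0.376, 2.286, 1.281, 0.282, 0.019] [528.0, 21.6, 43.5] [0.35, -0.03, -0.94] F [-0.8 -0.4 -3.1] w 0.649 t 21.05
[-165.65    3.14   23.55]
to -80
now [528.   21.6  43.5] shift cm(tool now) [-7.93 -0.08  3.26] rotvec [ 0.    0.01 -0.  ] | [[-0.933, 0.1, 0.346], [0.096, 0.995, -0.03], [-0.347, 0.005, -0.938]]
[-1.59, -0.02, 0.65] [0.001, 0.001, -0.001]
[-1.59, -0.02, 0.65] [0.001, 0.001, -0.001]
[-1.59, -0.02, 0.65] [0.001, 0.001, -0.001]
[-1.59, -0.02, 0.65] [0.001, 0.001, -0.001]
[-1.59, -0.02, 0.64] [0.001, 0.001, -0.001]
```

```bash
python3 -m handwheel '[[-1,-0.08,0.45,0.003,0.006,0,140],[-1,0,0.4,0,0,0,140],[0,0,0,0,0,0,140],[0,0,0,0,0,0,140]]' >/dev/null; python3 lg.py; python3 - <<'E'
from goal2 import *
R=lean(20)@FL; print(tobay(np.array(state()["ee_pos"]))); delta(O+X*-80+Y*2.2+Z*20.5,R)
p=read_camera("top"); b=tobay(cloud(p)).reshape(-1,3); k=b[(abs(b[:,1]-3)<29)&(b[:,0]>-130)&(b[:,0]<-40)&(b[:,2]>50)&(b[:,2]<75)]
r=cv2.minAreaRect(k[:,:2].astype(np.float32)); print(r,np.median(k[:,2]))
E
```

```text
[0.117, 0.483, -0.401, 2.232, 1.191, 0.308, 0.133] [548.7, 18.6, 41.9] [0.34, -0.03, -0.94] F [-0.4  0.5 -3.2] w 0.652 t 21.55
[-144.68    2.17   21.94]
now [548.7  18.6  41.9] shift cm(tool now) [-6.03  0.02  2.34] rotvec [ 0. -0. -0.] | [[-0.935, 0.102, 0.339], [0.096, 0.995, -0.033], [-0.341, 0.002, -0.94]]
((-92.63170623779297, 1.8379936218261719), (74.37833404541016, 55.859832763671875), 0.869697630405426) 63.446902916379486
```

```bash
python3 -m handwheel '[[-1.2,0,0.46,0,0,0,140],[-1.2,0,0.46,0,0,0,140],[0,0,0,0,0,0,140]]' >/dev/null; python3 lg.py;  python3 -m handwheel '[[-1.2,0,0.46,0,0,0,140],[-1.2,0,0.46,0,0,0,140],[0,0,0,0,0,0,140]]' >/dev/null; python3 lg.py; python3 - <<'E'
from goal2 import *
R=lean(20)@FL; print(tobay(np.array(state()["ee_pos"]))); delta(O+X*-80+Y*2.2+Z*19,R)
E
```

```text
[0.149, 0.516, -0.427, 2.171, 1.129, 0.336, 0.222] [575.0, 16.1, 41.4] [0.34, -0.03, -0.94] F [ 0.1  0.9 -2.6] w 0.653 t 21.975
[0.178, 0.549, -0.453, 2.109, 1.079, 0.367, 0.3] [600.8, 13.4, 40.8] [0.34, -0.03, -0.94] F [ 0.3 -0.  -2.8] w 0.651 t 22.35
[-92.31   2.14  20.81]
now [600.8  13.4  40.8] shift cm(tool now) [-1.1   0.01  0.59] rotvec [ 0. -0. -0.] | [[-0.935, 0.102, 0.34], [0.097, 0.995, -0.033], [-0.341, 0.002, -0.94]]
```

```bash
python3 -m handwheel '[[-0.9,0,0.42,0,0,0,140],[0.1,0,0.2,0,0,0,140],[0,0,0,0,0,0,140]]' >/dev/null; python3 lg.py;  python3 -m handwheel '[[0,0,0,0,0,0,60],[0,0,0,0,0,0,30],[0,0,0,0,0,0,10],[0,0,0,0,0,0,0]]' >/dev/null; python3 lg.py; python3 -m handwheel '[[0,0,-2,0,0,0,0],[0,0,-3,0,0,0,0],[0,0,-4,0,0,0,0],[0,0,0,0,0,0,150],[0,0,0,0,0,0,255]]' >/dev/null; python3 lg.py; python3 - <<'E'
from goal2 import *
for n in ("top","wrist"):
    p=read_camera(n); b=tobay(cloud(p)).reshape(-1,3)
    k=b[(abs(b[:,1]-2)<24)&(b[:,0]>-130)&(b[:,0]<-30)&(b[:,2]>54)&(b[:,2]<66)]; print(n,len(k),"x",np.percentile(k[:,0],[1,99]),"z",np.median(k[:,2]),np.polyfit(k[:,0],k[:,2],1)[0])
    f=b[(abs(b[:,1]-2)<24)&(b[:,0]>-125)&(b[:,0]<-85)&(b[:,2]>15)&(b[:,2]<52)]; print("front",len(f),np.median(f[:,0]) if len(f) else 0, np.polyfit(f[:,1],f[:,0],1)[0] if len(f)>20 else 0)
print(tobay(np.array(state()["ee_pos"])))
R=lean(20)@FL; delta(O+X*-125+Y*2.5+Z*22,R)
E
```

```text
[0.181, 0.564, -0.454, 2.088, 1.075, 0.373, 0.313] [610.8, 12.5, 38.3] [0.34, -0.03, -0.94] F [1.2 0.3 1.3] w 0.653 t 22.725
[0.181, 0.565, -0.454, 2.089, 1.074, 0.373, 0.314] [609.8, 12.6, 37.7] [0.34, -0.03, -0.94] F [0.3 0.3 0.2] w 0.998 t 23.225
[0.34, 0.417, -0.656, 2.085, 0.802, 0.512, 0.567] [579.3, 15.0, 122.0] [0.34, -0.03, -0.94] F [-0.5 -0.6 -0.8] w 0.604 t 23.85
top 381 x [-103.07  -30.69] z 59.95861081393241 0.002463689427133247
front 15 -103.97307050717006 0
wrist 5649 x [-103.58  -31.  ] z 60.54462649088987 0.017310313751156537
front 2037 -103.39669663174476 -0.01249933999281228
[-114.22    1.73  101.27]
now [579.   15.1 121.3] shift cm(tool now) [3.71 0.06 7.09] rotvec [ 0. -0. -0.] | [[-0.936, 0.102, 0.338], [0.096, 0.995, -0.033], [-0.339, 0.002, -0.941]]
```

```bash
python3 -m handwheel '[[1.1,0,0,0,0,0,255],[0.9,0,2.3,0,0,0,255],[0.9,0,2.4,0,0,0,255],[0.8,0.05,2.4,0,0,0,255],[0,0,0,0,0,0,255]]' >/dev/null; python3 lg.py; python3 - <<'E'
from goal2 import *
print(tobay(np.array(state()["ee_pos"])))
R=lean(20)@FL; delta(O+X*-64+Y*2.5+Z*22,R)
E
```

```text
[0.142, 0.509, -0.425, 2.186, 1.134, 0.333, 0.211] [566.7, 17.6, 40.7] [0.33, -0.03, -0.94] F [-0.   0.6 -0. ] w -0.002 t 24.575
[-126.71    2.94   20.72]
now [566.7  17.6  40.7] shift cm(tool now) [-5.95 -0.04  1.99] rotvec [ 0.   -0.01 -0.  ] | [[-0.937, 0.1, 0.335], [0.094, 0.995, -0.033], [-0.336, 0.001, -0.942]]
```

```bash
python3 -m handwheel '[[-1.2,0,0.42,0,-0.005,0,255],[-0.95,0,0.33,0,0,0,255],[-0.95,0,0.33,0,0,0,255],[0,0,0,0,0,0,255]]' >/dev/null; python3 lg.py;  python3 -m handwheel '[[-0.7,0,0.26,0,0,0,255],[-0.7,0,0.26,0,0,0,255],[0,0,0,0,0,0,255]]' >/dev/null; python3 lg.py; python3 - <<'E'
from goal2 import *
print(tobay(np.array(state()["ee_pos"])))
for n in ("wrist",):
    p=read_camera(n); b=tobay(cloud(p)).reshape(-1,3)
    for lo,hi in [(-124,-84),(-74,-34),(-22,26),(40,78),(92,128)]:
        f=b[(b[:,1]>lo)&(b[:,1]<hi)&(b[:,0]>-110)&(b[:,0]<-50)&(b[:,2]>38)&(b[:,2]<54)]; print(lo,len(f),np.median(f[:,0]) if len(f) else 0,np.polyfit(f[:,1],f[:,0],1)[0] if len(f)>20 else 0)
E
```

```text
[0.179, 0.545, -0.454, 2.108, 1.079, 0.368, 0.298] [602.9, 13.5, 44.0] [0.35, -0.03, -0.94] F [0.7 0.3 0.1] w 0.001 t 25.075
[0.193, 0.564, -0.469, 2.073, 1.054, 0.387, 0.339] [617.1, 12.3, 43.5] [0.34, -0.03, -0.94] F [-0.2 -0.  -0.5] w 0.002 t 25.45
[-75.99   2.63  23.46]
-124 2483 -60.747368460080736 -0.02801996604695679
-74 248 -58.67200248943711 -0.019058432352361123
-22 1029 -93.8378326503257 0.0016312331936834902
40 311 -60.3045014379218 0.044658483460872464
92 2208 -60.554257061841184 0.03966645138127536
```

```bash
python3 -m handwheel '[[-0.47,0,0.16,0,0,0,255],[0,0,0,0,0,0,255]]' >/dev/null; python3 lg.py;  python3 -m handwheel '[[-0.38,0,0.13,0,0,0,255],[0,0,0,0,0,0,255]]' >/dev/null; python3 lg.py; python3 -m handwheel '[[-0.28,0,0.1,0,0,0,255],[0,0,0,0,0,0,255]]' >/dev/null; python3 lg.py; python3 - <<'E'
from goal2 import *
print(tobay(np.array(state()["ee_pos"])))
p=read_camera("wrist"); b=tobay(cloud(p)).reshape(-1,3)
for lo,hi in [(-24,-15),(18,28)]:
    f=b[(b[:,1]>lo)&(b[:,1]<hi)&(b[:,0]>-100)&(b[:,0]<-45)&(b[:,2]>15)&(b[:,2]<54)]; print(lo,len(f),np.percentile(f[:,0],[10,50,90]))
E
```

```text
[0.198, 0.57, -0.474, 2.062, 1.046, 0.393, 0.353] [621.2, 11.9, 43.3] [0.34, -0.03, -0.94] F [-2.8 -0.4 -0.1] w -0.002 t 25.75
[0.201, 0.575, -0.478, 2.052, 1.04, 0.399, 0.363] [625.3, 11.4, 43.4] [0.34, -0.03, -0.94] F [-1.7 -0.2  0.4] w -0.003 t 26.0
[0.204, 0.579, -0.48, 2.045, 1.035, 0.403, 0.371] [628.4, 11.0, 43.5] [0.34, -0.03, -0.94] F [-0.8 -0.3 -1. ] w -0.002 t 26.25
[-64.64   2.49  23.53]
-24 470 [-55.88 -55.25 -54.66]
18 458 [-56.19 -55.6  -55.02]
```

```bash
python3 -m handwheel '[[-0.19,0,0.07,0,0,0,255],[0,0,0,0,0,0,255]]' >/dev/null; python3 lg.py;  python3 -m handwheel '[[-0.1,0,0.035,0,0,0,255],[0,0,0,0,0,0,255]]' >/dev/null; python3 lg.py; python3 -m handwheel '[[-0.1,0,0.035,0,0,0,255],[0,0,0,0,0,0,255]]' >/dev/null; python3 lg.py
```

```text
[0.206, 0.581, -0.482, 2.04, 1.032, 0.405, 0.376] [630.2, 11.0, 43.5] [0.34, -0.03, -0.94] F [-1.9  0.7 -0.4] w -0.002 t 26.55
[0.207, 0.582, -0.484, 2.039, 1.03, 0.407, 0.379] [630.4, 11.0, 43.4] [0.34, -0.03, -0.94] F [-6.5  1.3  2.4] w -0.004 t 26.8
[0.208, 0.583, -0.485, 2.037, 1.028, 0.409, 0.381] [630.6, 11.0, 43.3] [0.34, -0.03, -0.94] F [-12.5   1.    7.2] w 0.002 t 27.05
```

Force rises at the rear stop, so the carton is home. I retreat and check.

```bash
python3 -m handwheel '[[0.95,0,-0.35,0,0,0,255],[2.8,0,-1,0,0,0,255],[3,0,-3,0,0,0,255],[1,0,-5,0,0,0,255],[0,0,0,0,0,0,255]]' >/dev/null; python3 lg.py; python3 - <<'E'
from goal2 import *
p=read_camera("wrist"); b=tobay(cloud(p)).reshape(-1,3)
for lo,hi in [(-124,-88),(-76,-36),(-20,24),(40,78),(92,128)]:
    f=b[(b[:,1]>lo)&(b[:,1]<hi)&(b[:,0]>-75)&(b[:,0]<-45)&(b[:,2]>12)&(b[:,2]<50)]
    t=b[(b[:,1]>lo)&(b[:,1]<hi)&(b[:,0]>-50)&(b[:,0]<40)&(b[:,2]>53)&(b[:,2]<68)]
    print(lo,len(f),"front",np.median(f[:,0]),"yaw",np.polyfit(f[:,1],f[:,0],1)[0],"top",np.median(t[:,2]),"slopes",np.linalg.lstsq(np.c_[t[:,:2],np.ones(len(t))],t[:,2],rcond=None)[0][:2])
k=b[(b[:,2]>15)&(b[:,2]<45)&(b[:,0]>-70)&(b[:,0]<-50)]; h,e=np.histogram(k[:,1],bins=np.arange(-140,140,1)); print([int(a) for a,n in zip(e,h) if n<8])
cv2.imwrite("pics/w8.png",p["img"])
E
```

```text
[0.268, 0.355, -0.589, 2.223, 0.882, 0.414, 0.427] [528.3, 21.9, 107.7] [0.35, -0.03, -0.94] F [ 2.  -0.6  0.7] w 0.0 t 27.675
-124 1044 front -60.684070231031015 yaw -0.02772272157325282 top 63.21670659453332 slopes [-0.01 -0.06]
-76 185 front -59.042175535246734 yaw -0.01757071318913943 top 58.36744085278376 slopes [0.04 0.06]
  return _methods._mean(a, axis=axis, dtype=dtype,
  ret = ret.dtype.type(ret / rcount)
Traceback (most recent call last):
TypeError: expected non-empty vector for x
```

The hand hides the middle of the row from here, so I back off with more lean and measure numerically.

```bash
python3 -m handwheel '[[-1,0,-5,0,-0.12,0,255],[-2,0,-5,0,-0.12,0,255],[0,0,0,0,0,0,255]]' >/dev/null; python3 lg.py; cat > fin.py <<'E'
from goal2 import *
for n in ("wrist","top"):
    p=read_camera(n); b=tobay(cloud(p)).reshape(-1,3)
    for lo,hi in [(-124,-88),(-76,-36),(-22,26),(40,78),(92,128)]:
        f=b[(b[:,1]>lo)&(b[:,1]<hi)&(b[:,0]>-75)&(b[:,0]<-45)&(b[:,2]>12)&(b[:,2]<50)]
        t=b[(b[:,1]>lo+4)&(b[:,1]<hi-4)&(b[:,0]>-50)&(b[:,0]<40)&(b[:,2]>53)&(b[:,2]<68)]
        print(n,lo,len(f),len(t),end=" ")
        if len(f)>50: print("front",np.median(f[:,0]).round(1),"yaw",np.polyfit(f[:,1],f[:,0],1)[0].round(3),end=" ")
        if len(t)>50: print("top",np.median(t[:,2]).round(1),np.linalg.lstsq(np.c_[t[:,:2],np.ones(len(t))],t[:,2],rcond=None)[0][:2].round(3),end="")
        print()
    for t in ("loose_mid","left_in_mid","right_in_mid","oil_mid","tape_mid","valve_mid"):
        if n=="top": print(t,[(round(r["confidence"],2),np.round(r["xyz"])) for r in find_in(p,t)[:2]])
E
python3 fin.py
```

```text
[0.238, 0.078, -0.561, 2.33, 0.985, 0.322, 0.277] [515.7, 22.7, 211.5] [0.56, -0.05, -0.83] F [ 0.4 -0.6 -1.4] w 0.003 t 28.1
wrist -124 763 1004 front -60.9 yaw -0.031 top 63.4 [-0.    0.01]
wrist -76 862 1154 front -59.0 yaw -0.027 top 58.5 [-0.    0.01]
wrist -22 1020 981 front -54.1 yaw -0.005 top 60.5 [-0.  0.]
wrist 40 825 1081 front -60.9 yaw 0.039 top 60.7 [-0. -0.]
wrist 92 769 1003 front -60.7 yaw 0.041 top 58.8 [-0. -0.]
top -124 16 142 top 63.0 [0.01 0.01]
top -76 17 219 top 58.3 [0.   0.02]
top -22 24 280 top 60.2 [-0.    0.01]
top 40 16 226 top 59.9 [-0.01 -0.02]
top 92 16 186 top 58.0 [ 0.01 -0.01]
loose_mid [(0.78, array([ 420., -447.,   59.])), (0.6, array([675.,   3.,  78.]))]
left_in_mid [(0.75, array([675.,  60.,  81.]))]
right_in_mid [(0.8, array([666., -52.,  78.])), (0.69, array([679.,   4., 186.]))]
oil_mid [(0.73, array([445., 329., 106.]))]
tape_mid [(0.97, array([ 639., -341.,   46.]))]
valve_mid [(0.64, array([628., 342.,  80.]))]
```

The loose carton is home, flush and upright between its neighbours. The others are within 0.05 rad yaw and 5 to 7 mm off the stop, and the bystanders haven't moved. Handing in.

```bash
python3 -c "
from cell import close_job
print(close_job())"
```

```text
the job is handed in; nothing more can be done
None
```

I handed the job in at about 28 s: the gap was nudged to about 59 mm at the cartons' centres, then the loose carton went in label to the front and was pushed home against the rear stop. At the last check the whole row was upright and on the deck, within about 0.04 rad of square, and the bottle, tape roll and valve body were where they started; no verdict came back.

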